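# Square up and band a griddle set

## Robot

A 6-joint arm with a two-finger parallel gripper is mounted at the origin on the work surface. World frame = base frame: x ahead of the robot, y to its left, z up, the work surface at z = 0. Lengths are in m, angles in degrees, forces in N, time in s.
With the tool pointing down it reaches from about 0.4 to 0.825 m from the base axis. Payload 7 kg.
Tool frame: the origin (TCP) lies at the very end of the fingers, on their centre line; the grasp point (between the pads) lies behind it (r.grasp_offset is the z of the grasp point in the tool frame, in m); z points along the fingers, y is the direction in which the jaws open and shut (so a half turn about z gives the same grasp; the last joint's range is limited). The gripper opens to 88 mm and grips with 3 to 60 N. Pads are 19 mm wide; open, the fingers measure 130 mm over their backs; the gripper's body (78 mm by 193 mm) begins 47 mm behind the grasp point.
Start: joints at [-53.165, 20.546, 0.682, 0, -70.136, -16.507], TCP at [0.234, -0.633, 0.227] pointing down, gripper open.
Joint ranges: [-176.03, 176.03], [-82.01, 121.73], [-58.28, 71.71], [-173.87, 95.51], [-174.79, -0.11], [-173.66, 173.66]. Speed limits (degrees/s): [136.94, 136.94, 172.46, 180, 180, 180].

## Interface

Orientations are given as [roll, pitch, yaw] about the fixed x, y, z axes, in that order (R = Rz(yaw) Ry(pitch) Rx(roll)).
In Python, from plant import r gives the robot as it stands. The module is installed in compiled form; this text tells all that it offers.
- The arm moves only by the tool servo_tool, never from a script. Its argument "targets" is a list of rows, each an object of numbers: "dx", "dy", "dz": the shift along the world's x, y, z in cm; "spin": the turn about the world's z in rad; "grip": the opening in per cent of the stroke, from 0 (shut) to 100 (fully open). A call has exactly 10 rows; each row is the pose to reach, as a shift and turn from the pose commanded when the call began; what a row does not reach only later rows make up. A row lasts 1/12 s, in which the tool goes at most 41.7 mm and 7.16 degrees, less where a joint would pass 70% of its speed; a pose out of reach is approached as far as the arm can. A call with a gripper value outside its range is refused whole. The fingers move at their own pace and stop on an object; "squeeze" is the grip in N (left out, the last holds). Time passes only in rows, so rows that repeat a pose let the fingers close, or fill a call up. It gives the time, the measured TCP pose, the force and the opening at its end, in the units of the state.
- r.get_state(): the state, without advancing time (a new reading comes with each control period).
- r.capture(name): name is "scene" or "top" or "wrist"; returns the picture (480x640x3 uint8, blue, green, red); there is no depth.
- r.get_calibration(name): a dict with "K" (3x3 intrinsics, pixels), "k1" (the pictures are not rectified: a ray, as slopes to the right and down, at radius r is drawn at 1 + k1 r^2 times it, then the intrinsics apply), "extrinsics" (4x4, takes a point from camera to world coordinates). Camera axes: x right, y down, z forward; pixel columns grow to the right and rows downward; lengths in m; the calibration is good to about 2 mm. A picture is of the moment at which its call begins: read the wrist's pose just before it. get_calibration takes no time and is no camera call; for the wrist camera it gives the pose at the moment of the call.
- r.close_job(): hands the job in, once; it reports no verdict.
Trained networks look in the newest picture that a camera, given by its name, has taken for a name from the list of things; names that differ only in an ending like _2 or _b are one class to them, and where a whole thing is asked for, a point or a joint stands for the part that bears it (a point fixed in the world has none). Each returns a list of dicts, best first, with "p" (0 to 1); they miss things now and then, are a little off and sometimes report something else, mostly with a low value. They report only what shows in the picture. A call takes as long as a camera call. They do not tell look-alikes from the thing itself.
- r.cut_out(name, camera): "mask" (480x640 bool, what is visible of it) and "extent" ([left, top, right, bottom] in pixels, round what is visible of it).
The state is a dict: "time_s": time; "joints": joint angles; "qd": joint speeds; "joint_torque": joint torques, N m; "tcp_pos": TCP position; "eef_rot": TCP orientation; "contact_force": force on the tool from outside, world axes, zero at the start; "moment": the same for the moment, N m; "gripper_width": finger opening in m.
Only numpy, scipy, OpenCV 4.12 (cv2) and the standard library are available. Lean on these libraries where they do the work, as an engineer would, in place of code of your own. Each camera call takes 0.05 s, during which the arm holds its last target. There are 200 camera calls.

## Task

Band the griddle set: lay the wooden board on the banding machine's table with all the black iron plates from the bench flat on top of it, all lengthwise from front to back, and tap the pile square so that every edge is flush and the whole pile sits home under the arch against the back stop and the side guide. Then press the long red start bar at its middle so that both ends go down evenly, hold it fully down for two seconds while the band runs, and let it come up again. The pile must stay square in the machine, and the other camping gear must be left where it stands.

Things in the scene. Friction and masses are not known exactly. Their poses are not given: they have to be found in the camera images.
- bander: fixed tabletop banding machine; origin at the centre of its underside, x from its front (start bar side, facing the robot) to its back, y to its left. White housing 300 (x) by 240 (y) mm, bare aluminium table on top 110 mm above the work surface; before the guide (x -150 to 0 mm) it is clear over y -80 to 118 mm. A band reel stands behind (x 137 to 313 mm, 180 mm high)
- arch (a point): middle of the opening of the grey band arch at table height (machine x = 60, y = 0, z = 110 mm). The arch is 30 mm thick (machine x 45 to 75 mm), its opening 150 mm wide (y -75 to 75) and 84 mm high, its outside 202 mm wide and 112 mm high over the table
- back_stop (a point): middle of the foot of the steel back stop's face on the table (machine x = 105, y = 0, z = 110 mm); the stop is 40 mm high, spans machine y -50 to 50 mm and faces the robot side
- side_guide (a point): front foot of the flat of the steel side guide's face on the table (machine x = 30, y = 30, z = 110 mm); the guide is 40 mm high, faces machine -y, is flat from machine x = 30 to 105 mm, and flares before that to x = 3, y = 40 mm. A like outer guide stands across from it, flat face at y = -42 mm from x = 45 to 105 mm, flared to x = 18, y = -52 mm
- stack_home (a point): point on the machine's table (machine x = 40, y = 0, z = 110 mm; axes as the machine's) just before the middle of the arch: a board or plate lying lengthwise along machine x and touching both the back stop and the side guide has its centre over this point
- bar_mid (a point): middle of the top of the red start bar along the machine's front: a paddle 196 mm long (machine y), 44 mm wide (from 20 mm before this point to 24 mm behind it along machine x), 9 mm thick, its top 104 mm above the work surface at rest; this point lies 26 mm before the hinge line, 184 mm before the machine's origin
- start_bar (a joint): angle in rad of the start bar about the hinge along its far edge: 0 up (rest), 0.2 fully down on its stop (its middle point 5 mm lower). Sprung: about 4.5 N at bar_mid starts it moving, 12 N brings it fully down; it comes up by itself when let go. The machine runs only while the bar is held level beyond 0.16
- bar_rock (a joint): sideways rocking of the start bar in rad: 0 level, positive with its machine +y end higher, up to 0.06 either way. Each end has its own spring (8 Nm/rad together), so a push more than about 15 mm off the middle rocks it; 0.02 means one end 4 mm lower than the other
- board: wooden server board, light wood, 130 (x) by 60 (y) by 10 mm, about 60 g, waxed; origin at the centre of its underside, x along its length
- plate1: black iron griddle plate, 130 (x) by 60 (y) by 5 mm, about 300 g, oiled so that it slides easily on the others, with a small pale slot mark near one end; origin at the centre of its underside, x along its length. May be absent
- plate2: black iron griddle plate, 130 (x) by 60 (y) by 5 mm, about 300 g, oiled so that it slides easily on the others, with a small pale slot mark near one end; origin at the centre of its underside, x along its length. May be absent
- plate3: black iron griddle plate, 130 (x) by 60 (y) by 5 mm, about 300 g, oiled so that it slides easily on the others, with a small pale slot mark near one end; origin at the centre of its underside, x along its length. May be absent
- plate4: black iron griddle plate, 130 (x) by 60 (y) by 5 mm, about 300 g, oiled so that it slides easily on the others, with a small pale slot mark near one end; origin at the centre of its underside, x along its length. May be absent
- plate5: black iron griddle plate, 130 (x) by 60 (y) by 5 mm, about 300 g, oiled so that it slides easily on the others, with a small pale slot mark near one end; origin at the centre of its underside, x along its length. May be absent
- steel_cup: bare steel cup, 74 mm across, 75 mm tall; origin at the centre of its underside. Not part of the job
- gas_can: cream gas canister with a red band, 104 mm across, 95 mm tall; origin at the centre of its underside. Not part of the job
- enamel_bowl: olive bowl, 110 mm across, 45 mm tall; origin at the centre of its underside. Not part of the job
- moka_pot: aluminium moka pot, 84 mm across, 165 mm tall; origin at the centre of its underside. Not part of the job
- titanium_mug: grey metal mug, 72 mm across, 70 mm tall; origin at the centre of its underside. Not part of the job
There are look-alikes about, which are no part of the job. Leave any green look-alike of the plate3 alone.

How it is judged:
By the outcome, as a careful person would: the job done as asked, in the order asked, and still so for the second after the job is handed in, with the robot touching nothing.
Of plate1, plate2, plate3, plate4, plate5 only 3 to 5 are there at a start; the rules pass over those that are not, and their reading is None.
At some moment in a run one of board may be knocked a few centimetres aside while the robot is not near it.
It also fails if it takes over 210 s, if anything falls off the work surface, if the arm or the gripper's body presses on something with over 40 N, if the wrist force passes 120 N, or if a joint passes its speed limit or range.

## Working session

There is one attempt and no reset: what is moved stays moved. The work goes in short steps, Python scripts to look and compute and a tool call to move; the robot and the scene stay as the last step left them, time stands still between calls to the robot, and variables do not carry over. Pictures are saved under pics/ and viewed, about 12 in all and at most 16, crops included, and the job is handed in when it is done.

Besides the shell and the picture viewer there is one more tool, called after "Emit:" as name(argument=value, ...) on one line, values as JSON. servo_tool: Moves the arm, as the interface text tells. Its arguments: {"type":"object","properties":{"targets":{"type":"array"},"squeeze":{"type":"number"}},"required":["targets"]}

```bash
mkdir -p pics
cat > h.py <<'E'
import numpy as np, cv2
from plant import r
def cal(n):
    c=r.get_calibration(n); return np.array(c['K'],float),float(c['k1']),np.array(c['extrinsics'],float)
def snap(n,f=None):
    c=cal(n); im=np.array(r.capture(n))
    if f: cv2.imwrite('pics/'+f,im)
    return im,c
def toworld(px,z,c):
    K,k1,E=c; px=np.atleast_2d(np.array(px,float))
    n=cv2.undistortPoints(px.reshape(-1,1,2),K,np.array([k1,0,0,0,0])).reshape(-1,2)
    d=np.c_[n,np.ones(len(n))]@E[:3,:3].T; o=E[:3,3]
    return o+d*((z-o[2])/d[:,2])[:,None]
def topix(P,c):
    K,k1,E=c; P=np.atleast_2d(np.array(P,float)); R=E[:3,:3].T
    return cv2.projectPoints(P,cv2.Rodrigues(R)[0],-R@E[:3,3],K,np.array([k1,0,0,0]))[0].reshape(-1,2)
def rect(mask,z,c):
    m=mask.astype(np.uint8); ct=max(cv2.findContours(m,0,2)[0],key=cv2.contourArea).reshape(-1,2)
    w=toworld(ct,z,c)[:,:2]; (cx,cy),(a,b),t=cv2.minAreaRect((w*1000).astype(np.float32))
    if a<b: a,b,t=b,a,t+90
    return round(cx,1),round(cy,1),round(a,1),round(b,1),round((t+90)%180-90,1)
E
python3 - <<'E'
from h import *
print(r.get_state()); print(r.grasp_offset)
for n in('scene','top'):
    im,c=snap(n,n+'0.png'); print(n,c[2].round(3).tolist(),c[0][0,0],c[1])
    for t in('bander','board','plate1','steel_cup','gas_can','enamel_bowl','moka_pot','titanium_mug','start_bar'):
        for d in r.cut_out(t,n)[:6]:
            print(t,round(d['p'],2),d['extent'],rect(d['mask'],.005,c) if d['mask'].any() else '')
E
```

```text
{'time_s': 0.0, 'joints': array([-5.31639130e+01,  2.05898277e+01,  6.31757737e-01, -1.89968604e-02,
       -7.01327563e+01, -1.65060734e+01]), 'qd': array([ 0.01461723,  0.00409867,  0.02360038, -0.01615235, -0.04227263,
       -0.03246686]), 'joint_torque': array([ 1.69911906e-03, -5.82723427e+01,  2.93065685e+01,  6.99705809e+00,
        7.11882240e-03, -1.90579881e-04]), 'tcp_pos': array([ 0.23430374, -0.63251116,  0.22562902]), 'eef_rot': array([ 1.79907843e+02, -8.68545863e-03, -1.59676450e+02]), 'contact_force': array([ 0.44096712,  0.29269629, -0.32795292]), 'moment': array([ 0.03090803, -0.00628573, -0.06696371]), 'gripper_width': 0.08757020368989933}
-0.0188
scene [[-0.807, 0.457, -0.373, 1.115], [0.59, 0.637, -0.496, 0.869], [0.011, -0.621, -0.784, 1.344], [0.0, 0.0, 0.0, 1.0]] 477.89308689999467 -0.05663035558521648
bander 0.88 [193.3, 184.5, 337.6, 293.5] (641.8, -116.5, 563.1, 396.7, 5.4)
board 0.69 [372.9, 298.8, 409.3, 337.0] (483.0, 414.2, 136.4, 60.4, 10.0)
plate1 0.93 [329.5, 286.5, 374.1, 314.8] (545.3, 293.6, 131.7, 59.5, -9.5)
plate1 0.9 [238.4, 157.0, 270.4, 17
[... 1449 characters left out ...]
.7 [239.9, 167.8, 263.3, 190.0] (749.5, 279.8, 80.1, 71.9, 0.7)
gas_can 0.79 [187.5, 193.1, 227.7, 229.3] (649.2, 415.7, 118.8, 106.9, 63.6)
gas_can 0.64 [310.1, 112.1, 399.5, 292.2] (687.0, -36.8, 547.4, 261.5, 5.2)
enamel_bowl 0.86 [431.2, 171.1, 463.0, 203.8] (725.6, -324.7, 108.0, 103.2, -1.6)
moka_pot 0.64 [465.1, 177.6, 516.7, 216.1] (696.5, -457.7, 153.7, 96.4, -74.1)
titanium_mug 0.76 [472.9, 302.7, 514.6, 329.9] (324.0, -456.1, 112.8, 72.2, 89.8)
titanium_mug 0.61 [328.2, 270.2, 395.6, 288.0] (439.0, -59.1, 209.5, 50.0, -85.3)
titanium_mug 0.3 [312.7, 113.0, 402.0, 288.3] (688.0, -36.8, 551.2, 257.4, 4.8)
start_bar 0.87 [327.2, 268.3, 395.8, 287.7] (442.2, -58.0, 209.9, 54.2, -85.2)
```

Run:
```python
from h import *
a=cv2.imread('pics/top0.png')[80:360,90:540]
cv2.imwrite('pics/top0c.png',cv2.resize(a,None,fx=1.77,fy=1.77,interpolation=2))
```

```text
(no output)
```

View pics/top0c.png

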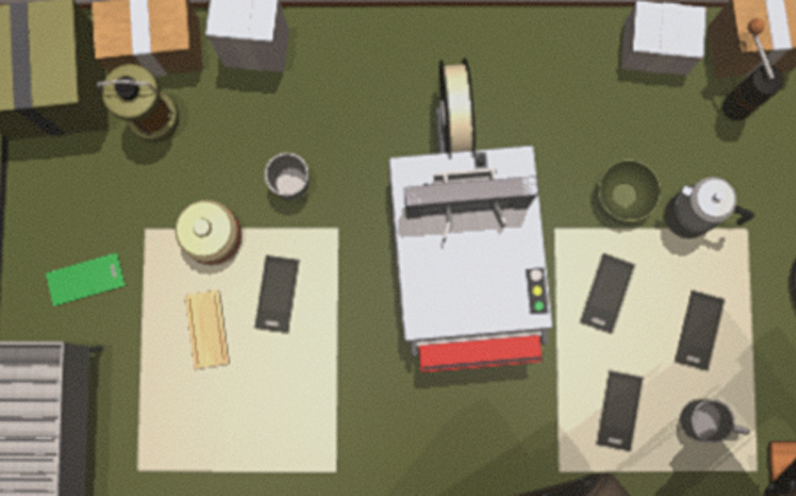

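View pics/scene0.png

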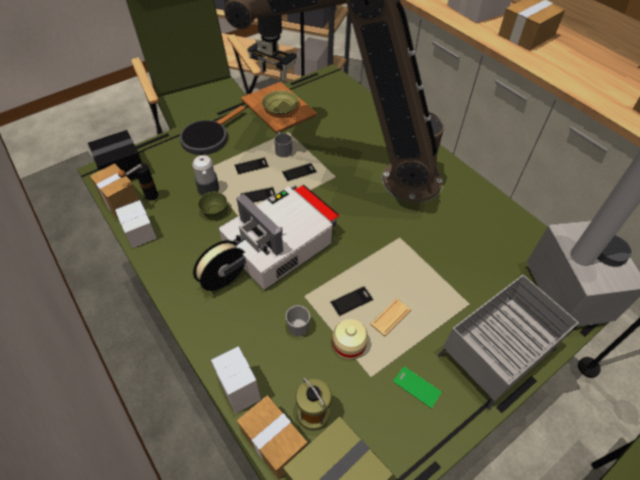

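The top picture shows four black plates: one on the left mat at crop px (277,293) and three on the right mat at (608,292), (699,330) and (619,410). The board is at (207,330), the green look-alike at (85,280), and the machine with its red bar at (480,352).

Run:
```python
from h import *
im=cv2.imread('pics/top0.png'); c=cal('top')
px=np.array([[534,147],[390,157],[405,340],[549,327]])/1.77+[90,80]
print(toworld(px,.11,c).round(4)[:,:2])
r.capture('top')
d=r.cut_out('start_bar','top')[0]; x=rect(d['mask'],.104,c); print('bar',x)
hsv=cv2.cvtColor(im,cv2.COLOR_BGR2HSV)
red=((hsv[...,0]<8)|(hsv[...,0]>172))&(hsv[...,1]>170)&(hsv[...,2]>60)
red[:230]=0;red[320:]=0;red[:,:300]=0;red[:,420:]=0
print('red',rect(red,.104,c))
w,cw=snap('wrist','w0.png'); s=r.get_state()
print(cw[2].round(3),cw[0],s['tcp_pos'],s['eef_rot'])
from scipy.spatial.transform import Rotation as R
T=np.eye(4);T[:3,:3]=R.from_euler('xyz',s['eef_rot'],degrees=True).as_matrix();T[:3,3]=s['tcp_pos']
print((np.linalg.inv(T)@cw[2]).round(4))
```

```text
[[ 0.7729 -0.143 ]
 [ 0.7561  0.0945]
 [ 0.4548  0.07  ]
 [ 0.4755 -0.162 ]]
bar (437.3, -49.6, 201.5, 51.8, -85.3)
red (432.3, 23.8, 43.9, 28.6, -83.0)
[[-0.346  0.907  0.241  0.17 ]
 [ 0.938  0.335  0.089 -0.657]
 [-0.     0.257 -0.967  0.386]
 [ 0.     0.     0.     1.   ]] [[396.0634419    0.         319.09063764]
 [  0.         396.0634419  243.48797008]
 [  0.           0.           1.        ]] [ 0.23447621 -0.63294858  0.22658715] [-1.79996758e+02 -8.18945128e-05 -1.59669582e+02]
[[-1.000e-03 -9.665e-01 -2.565e-01  6.870e-02]
 [ 1.000e+00 -9.000e-04 -4.000e-04 -5.000e-04]
 [ 2.000e-04 -2.565e-01  9.665e-01 -1.590e-01]
 [ 0.000e+00  0.000e+00  0.000e+00  1.000e+00]]
```

Emit:
servo_tool(targets=[{"dx": 2, "dy": 3.2, "dz": 2, "spin": -0.03}, {"dx": 4, "dy": 6.5, "dz": 4, "spin": -0.05}, {"dx": 6, "dy": 9.7, "dz": 6, "spin": -0.08}, {"dx": 8, "dy": 13, "dz": 7, "spin": -0.1}, {"dx": 10, "dy": 16.2, "dz": 7, "spin": -0.13}, {"dx": 12, "dy": 19.4, "dz": 7, "spin": -0.15}, {"dx": 14, "dy": 22.6, "dz": 7, "spin": -0.18}, {"dx": 16, "dy": 25.8, "dz": 7, "spin": -0.2}, {"dx": 18, "dy": 29, "dz": 7, "spin": -0.23}, {"dx": 20, "dy": 32.2, "dz": 7, "spin": -0.26}])

```text
validation failed for argument at $.ta...
```

Emit:
servo_tool(targets=[{"dx": 2, "dy": 3.4}, {"dx": 4, "dy": 6.8}, {"dx": 6, "dy": 10.2}, {"dx": 8, "dy": 13.6}, {"dx": 10, "dy": 17}, {"dx": 12, "dy": 20.4}, {"dx": 14, "dy": 23.8}, {"dx": 16, "dy": 27.2}, {"dx": 16, "dy": 27.2}, {"dx": 16, "dy": 27.2}])

```text
validation failed for argument at $.ta...
```

Run:
```python
from h import *
im,c=snap('wrist'); s=r.get_state(); print(s['time_s'],s['tcp_pos'],s['eef_rot'])
np.savez('w1.npz',im=im,K=c[0],k=c[1],E=c[2])
o=np.array([.617,-.035]);t=np.radians(4.5);M=np.array([[np.cos(t),-np.sin(t)],[np.sin(t),np.cos(t)]])
def m2w(p): p=np.atleast_2d(np.array(p,float))/1000; return np.c_[p[:,:2]@M.T+o,p[:,2]]
v=im.copy()
for poly in ([[-150,120,110],[-150,-120,110],[150,-120,110],[150,120,110]],[[-204,98,104],[-204,-98,104],[-160,-98,104],[-160,98,104]],[[105,-50,110],[105,50,110]],[[3,40,150],[30,30,150],[105,30,150]],[[18,-52,150],[45,-42,150],[105,-42,150]]):
    cv2.polylines(v,[topix(m2w(poly),c).round().astype(int)],len(poly)==4,(255,0,255),1)
cv2.imwrite('pics/w1.png',v)
```

```text
1.2 [ 0.23446249 -0.63295187  0.22657519] [-1.79999235e+02  8.31020554e-04 -1.59672024e+02]
```

View pics/w1.png

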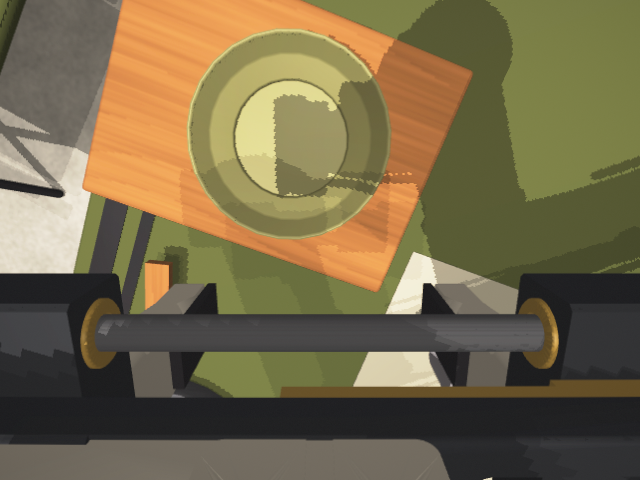

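The picture shows the gripper's fingers at rows 280-400 and a bowl on the floor: the move was refused because every field is needed. I'll resend it with all fields.

Emit:
servo_tool(targets=[{"dx": 2, "dy": 3.2, "dz": 2, "spin": -0.03, "grip": 100}, {"dx": 4, "dy": 6.4, "dz": 4, "spin": -0.05, "grip": 100}, {"dx": 6, "dy": 9.6, "dz": 6, "spin": -0.08, "grip": 100}, {"dx": 8, "dy": 12.8, "dz": 8, "spin": -0.1, "grip": 100}, {"dx": 10, "dy": 16, "dz": 9, "spin": -0.13, "grip": 100}, {"dx": 12, "dy": 19.2, "dz": 10, "spin": -0.15, "grip": 100}, {"dx": 14, "dy": 22.4, "dz": 11, "spin": -0.18, "grip": 100}, {"dx": 16, "dy": 25.6, "dz": 12, "spin": -0.2, "grip": 100}, {"dx": 18, "dy": 28.8, "dz": 12, "spin": -0.23, "grip": 100}, {"dx": 20, "dy": 32, "dz": 12, "spin": -0.26, "grip": 100}])

```text
time_s: 2.03
tcp_pos: [0.4353, -0.3113, 0.3478]
eef_rot: [-179.9, 0.1, -174.6]
contact_force: [0.9, -0.7, -1.6]
gripper_width: 0.0875
```

Emit:
servo_tool(targets=[{"dx": 2.5, "dy": 3.2, "dz": 0, "spin": 0, "grip": 100}, {"dx": 5, "dy": 6.4, "dz": 0, "spin": 0, "grip": 100}, {"dx": 7.5, "dy": 9.6, "dz": 0, "spin": 0, "grip": 100}, {"dx": 10, "dy": 12.8, "dz": 0, "spin": 0, "grip": 100}, {"dx": 12.5, "dy": 16, "dz": 0, "spin": 0, "grip": 100}, {"dx": 15, "dy": 19.2, "dz": 0, "spin": 0, "grip": 100}, {"dx": 17.5, "dy": 22.4, "dz": 0, "spin": 0, "grip": 100}, {"dx": 19, "dy": 25.6, "dz": 0, "spin": 0, "grip": 100}, {"dx": 20, "dy": 27.5, "dz": 0, "spin": 0, "grip": 100}, {"dx": 20, "dy": 27.5, "dz": 0, "spin": 0, "grip": 100}])

```text
time_s: 2.87
tcp_pos: [0.6361, -0.0341, 0.3452]
eef_rot: [180.0, -0.1, -174.4]
contact_force: [-0.0, -1.3, -0.9]
gripper_width: 0.0875
```

```bash
cat >> h.py <<'E'
O=np.array([.617,-.035]);YAW=4.5
def m2w(p,O=None,YAW=None):
    O=globals()['O'] if O is None else O; YAW=globals()['YAW'] if YAW is None else YAW
    t=np.radians(YAW);M=np.array([[np.cos(t),-np.sin(t)],[np.sin(t),np.cos(t)]])
    p=np.atleast_2d(np.array(p,float))/1000; return np.c_[p[:,:2]@M.T+O,p[:,2]]
def overlay(im,c):
    v=im.copy()
    for poly in ([[-150,120,110],[-150,-120,110],[150,-120,110],[150,120,110]],[[-204,98,104],[-204,-98,104],[-160,-98,104],[-160,98,104]],[[105,-50,110],[105,50,110]],[[3,40,150],[30,30,150],[105,30,150]],[[18,-52,150],[45,-42,150],[105,-42,150]],[[3,40,110],[30,30,110]]):
        cv2.polylines(v,[topix(m2w(poly),c).round().astype(int)],len(poly)==4,(255,0,255),1)
    return v
E
python3 - <<'E'
from h import *
im,c=snap('wrist','w2raw.png'); s=r.get_state(); print(s['time_s'],s['tcp_pos'],s['eef_rot'])
np.savez('w2.npz',K=c[0],k=c[1],E=c[2])
cv2.imwrite('pics/w2.png',overlay(im,c))
E
```

```text
2.9167 [ 0.63523462 -0.03575865  0.3455747 ] [ 1.79998810e+02 -7.51950587e-02 -1.74409131e+02]
```

View pics/w2.png

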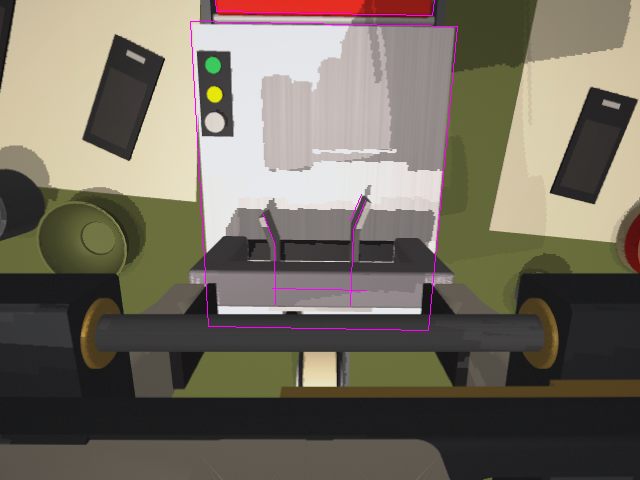

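The overlay matches the machine: guide tips at (263,210) and (362,196), housing front corners at (191,22) and (457,27). Next I'll go over the left mat, where the board and one plate lie.

Emit:
servo_tool(targets=[{"dx": -1, "dy": 4, "dz": 0, "spin": 0, "grip": 100}, {"dx": -2, "dy": 8, "dz": 0, "spin": 0, "grip": 100}, {"dx": -3, "dy": 12, "dz": 0, "spin": 0, "grip": 100}, {"dx": -4, "dy": 16, "dz": 0, "spin": 0, "grip": 100}, {"dx": -5, "dy": 20, "dz": 0, "spin": 0, "grip": 100}, {"dx": -6, "dy": 24, "dz": 0, "spin": 0, "grip": 100}, {"dx": -7, "dy": 28, "dz": 0, "spin": 0, "grip": 100}, {"dx": -8, "dy": 31.5, "dz": -2, "spin": 0, "grip": 100}, {"dx": -9, "dy": 35, "dz": -4.5, "spin": 0, "grip": 100}, {"dx": -10, "dy": 38, "dz": -7, "spin": 0, "grip": 100}])

```text
time_s: 3.75
tcp_pos: [0.5345, 0.3425, 0.2779]
eef_rot: [179.9, 0.1, -174.6]
contact_force: [0.6, 0.5, -0.9]
gripper_width: 0.0872
```

```bash
cat >> h.py <<'E'
def look(f=None,names=(('board',.01),('plate1',.005)),cam='wrist'):
    im,c=snap(cam,f); s=r.get_state(); print(s['time_s'],s['tcp_pos'].round(4),s['eef_rot'].round(2))
    for n,z in names:
        for d in r.cut_out(n,cam):
            if d['mask'].any(): print(n,round(d['p'],2),np.round(d['extent']),rect(d['mask'],z,c))
    return im,c
E
python3 -c "
from h import *
look('w3.png')"
```

```text
3.8 [0.531  0.3456 0.2706] [-179.93   -0.31 -174.5 ]
board 0.88 [362.  98. 422. 224.] (482.7, 414.5, 130.2, 60.0, 9.1)
plate1 0.96 [509. 222. 625. 292.] (569.2, 630.5, 132.0, 62.2, -74.4)
plate1 0.81 [237. 143. 316. 268.] (544.6, 295.0, 131.1, 62.8, -7.8)
```

View pics/w3.png

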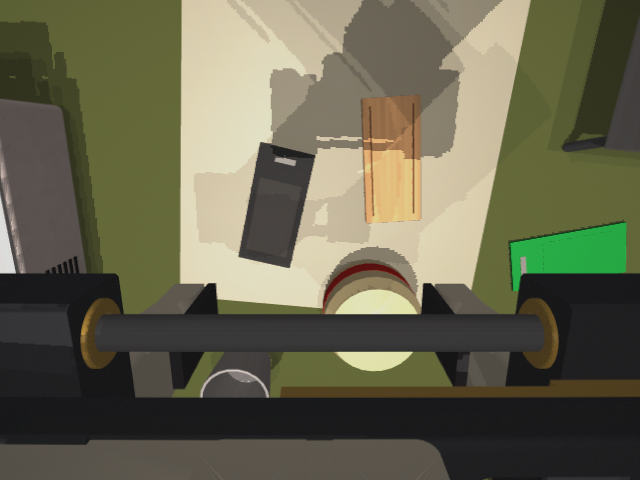

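The picture shows the board at (392,160), the plate at (277,205), and the gas can behind at (375,320). Sizes come out right, so I'll grasp the board.

Emit:
servo_tool(targets=[{"dx": -1, "dy": 1.4, "dz": -3.6, "spin": 0.02, "grip": 100}, {"dx": -2, "dy": 2.8, "dz": -7.2, "spin": 0.04, "grip": 100}, {"dx": -3, "dy": 4.2, "dz": -10.8, "spin": 0.06, "grip": 100}, {"dx": -4, "dy": 5.6, "dz": -14.4, "spin": 0.063, "grip": 100}, {"dx": -5.2, "dy": 7.2, "dz": -18, "spin": 0.063, "grip": 100}, {"dx": -5.2, "dy": 7.2, "dz": -21.6, "spin": 0.063, "grip": 100}, {"dx": -5.2, "dy": 7.2, "dz": -24, "spin": 0.063, "grip": 100}, {"dx": -5.2, "dy": 7.2, "dz": -26, "spin": 0.063, "grip": 100}, {"dx": -5.2, "dy": 7.2, "dz": -27, "spin": 0.063, "grip": 100}, {"dx": -5.2, "dy": 7.2, "dz": -27.2, "spin": 0.063, "grip": 100}])

```text
time_s: 4.73
tcp_pos: [0.4831, 0.4117, 0.0041]
eef_rot: [-179.9, -0.1, -171.0]
contact_force: [0.1, -0.0, 0.7]
gripper_width: 0.088
```

Emit:
servo_tool(targets=[{"dx": 0, "dy": 0, "dz": 0, "spin": 0, "grip": 50}, {"dx": 0, "dy": 0, "dz": 0, "spin": 0, "grip": 50}, {"dx": 0, "dy": 0, "dz": 0, "spin": 0, "grip": 50}, {"dx": 0, "dy": 0, "dz": 0, "spin": 0, "grip": 50}, {"dx": 0, "dy": 0, "dz": 0, "spin": 0, "grip": 50}, {"dx": 0, "dy": 0, "dz": 0, "spin": 0, "grip": 50}, {"dx": 0, "dy": 0, "dz": 0, "spin": 0, "grip": 50}, {"dx": 0, "dy": 0, "dz": 0, "spin": 0, "grip": 50}, {"dx": 0, "dy": 0, "dz": 0, "spin": 0, "grip": 50}, {"dx": 0, "dy": 0, "dz": 0, "spin": 0, "grip": 50}], squeeze=25)

```text
time_s: 5.57
tcp_pos: [0.4832, 0.4138, 0.0064]
eef_rot: [179.9, 0.1, -170.9]
contact_force: [-0.4, 0.1, 6.1]
gripper_width: 0.0593
```

Emit:
servo_tool(targets=[{"dx": 0, "dy": 0, "dz": 2, "spin": 0, "grip": 50}, {"dx": 0, "dy": 0, "dz": 5, "spin": 0, "grip": 50}, {"dx": 0.5, "dy": -2, "dz": 8.5, "spin": 0, "grip": 50}, {"dx": 1, "dy": -5, "dz": 11.5, "spin": 0, "grip": 50}, {"dx": 1.5, "dy": -8.5, "dz": 13.5, "spin": 0, "grip": 50}, {"dx": 2, "dy": -12.3, "dz": 15, "spin": -0.01, "grip": 50}, {"dx": 2.5, "dy": -16.3, "dz": 16, "spin": -0.02, "grip": 50}, {"dx": 3, "dy": -20.3, "dz": 16, "spin": -0.03, "grip": 50}, {"dx": 3.5, "dy": -24.3, "dz": 16, "spin": -0.04, "grip": 50}, {"dx": 4, "dy": -28, "dz": 16, "spin": -0.05, "grip": 50}])

```text
time_s: 6.4
tcp_pos: [0.5222, 0.1312, 0.1657]
eef_rot: [180.0, 0.0, -173.8]
contact_force: [0.4, -0.3, 0.2]
gripper_width: 0.0589
```

Emit:
servo_tool(targets=[{"dx": 0.5, "dy": -4, "dz": 0, "spin": -0.01, "grip": 50}, {"dx": 1, "dy": -8, "dz": 0, "spin": -0.02, "grip": 50}, {"dx": 1.5, "dy": -12, "dz": 0, "spin": -0.029, "grip": 50}, {"dx": 2, "dy": -15.5, "dz": 0, "spin": -0.029, "grip": 50}, {"dx": 2, "dy": -17, "dz": -1, "spin": -0.029, "grip": 50}, {"dx": 2, "dy": -17.5, "dz": -2.5, "spin": -0.029, "grip": 50}, {"dx": 2, "dy": -17.5, "dz": -3.8, "spin": -0.029, "grip": 50}, {"dx": 2, "dy": -17.5, "dz": -4.5, "spin": -0.029, "grip": 50}, {"dx": 2, "dy": -17.5, "dz": -4.7, "spin": -0.029, "grip": 50}, {"dx": 2, "dy": -17.5, "dz": -4.8, "spin": -0.029, "grip": 50}])

```text
time_s: 7.23
tcp_pos: [0.5426, -0.0416, 0.1171]
eef_rot: [-180.0, -0.0, -175.5]
contact_force: [0.7, -0.1, -1.0]
gripper_width: 0.0593
```

```bash
python3 -c "
from h import *
s=r.get_state();print(s['time_s'],s['tcp_pos'],s['contact_force'],s['eef_rot'])"
```

```text
7.2333 [ 0.54264586 -0.04156939  0.11709173] [ 0.66779474 -0.14039975 -0.95673446] [-1.79988342e+02 -3.77362168e-02 -1.75459899e+02]
```

Emit:
servo_tool(targets=[{"dx": 0, "dy": 0, "dz": -0.1, "spin": 0, "grip": 100}, {"dx": 0, "dy": 0, "dz": -0.1, "spin": 0, "grip": 100}, {"dx": 0, "dy": 0, "dz": -0.1, "spin": 0, "grip": 100}, {"dx": 0, "dy": 0, "dz": -0.1, "spin": 0, "grip": 100}, {"dx": 0, "dy": 0, "dz": -0.1, "spin": 0, "grip": 100}, {"dx": 0, "dy": 0, "dz": 1, "spin": 0, "grip": 100}, {"dx": 0, "dy": 0, "dz": 3, "spin": 0, "grip": 100}, {"dx": 0, "dy": 0, "dz": 6, "spin": 0, "grip": 100}, {"dx": 0, "dy": 2, "dz": 8, "spin": -0.02, "grip": 100}, {"dx": 0, "dy": 5.6, "dz": 8, "spin": -0.05, "grip": 100}])

```text
time_s: 8.07
tcp_pos: [0.5451, 0.0132, 0.2023]
eef_rot: [180.0, 0.4, -178.5]
contact_force: [1.7, 0.8, 0.4]
gripper_width: 0.0876
```

Emit:
servo_tool(targets=[{"dx": 0, "dy": 4, "dz": 0, "spin": -0.03, "grip": 100}, {"dx": 0, "dy": 8, "dz": 0, "spin": -0.06, "grip": 100}, {"dx": 0, "dy": 12, "dz": 0, "spin": -0.09, "grip": 100}, {"dx": 0, "dy": 16, "dz": 0, "spin": -0.12, "grip": 100}, {"dx": 0.1, "dy": 20, "dz": 0, "spin": -0.15, "grip": 100}, {"dx": 0.2, "dy": 23.5, "dz": -1.5, "spin": -0.165, "grip": 100}, {"dx": 0.2, "dy": 26, "dz": -4.5, "spin": -0.165, "grip": 100}, {"dx": 0.2, "dy": 27.5, "dz": -8, "spin": -0.165, "grip": 100}, {"dx": 0.2, "dy": 28, "dz": -11, "spin": -0.165, "grip": 100}, {"dx": 0.2, "dy": 28, "dz": -13, "spin": -0.165, "grip": 100}])

```text
time_s: 8.9
tcp_pos: [0.5434, 0.2951, 0.0641]
eef_rot: [-179.9, -0.1, 172.3]
contact_force: [-0.1, -1.4, -0.1]
gripper_width: 0.0878
```

```bash
python3 -c "
from h import *
look('w4.png')
look('t4.png',(('board',.12),),'top')"
```

```text
8.95 [0.5418 0.2932 0.0608] [-179.68   -0.32  172.21]
plate1 0.69 [263. 148. 376. 364.] (528.0, 297.2, 97.2, 61.1, -7.9)
9.1 [0.5451 0.2943 0.0678] [-1.7997e+02  1.0000e-02  1.7222e+02]
board 0.94 [350. 219. 373. 266.] (539.2, -43.1, 130.6, 59.7, 4.3)
```

Emit:
servo_tool(targets=[{"dx": 0, "dy": 0, "dz": -2.5, "spin": 0, "grip": 100}, {"dx": 0, "dy": 0, "dz": -4.5, "spin": 0, "grip": 100}, {"dx": 0, "dy": 0, "dz": -5.7, "spin": 0, "grip": 100}, {"dx": 0, "dy": 0, "dz": -6.1, "spin": 0, "grip": 100}, {"dx": 0, "dy": 0, "dz": -6.2, "spin": 0, "grip": 50}, {"dx": 0, "dy": 0, "dz": -6.3, "spin": 0, "grip": 50}, {"dx": 0, "dy": 0, "dz": -6.3, "spin": 0, "grip": 50}, {"dx": 0, "dy": 0, "dz": -6.3, "spin": 0, "grip": 50}, {"dx": 0, "dy": 0, "dz": -6.3, "spin": 0, "grip": 50}, {"dx": 0, "dy": 0, "dz": -6.3, "spin": 0, "grip": 50}], squeeze=30)

```text
time_s: 9.98
tcp_pos: [0.5454, 0.2947, 0.0053]
eef_rot: [179.9, 0.1, 172.2]
contact_force: [-0.0, -2.4, 4.3]
gripper_width: 0.053
```

Emit:
servo_tool(targets=[{"dx": 0, "dy": 0, "dz": 0, "spin": 0, "grip": 50}, {"dx": 0, "dy": 0, "dz": 0, "spin": 0, "grip": 50}, {"dx": 0, "dy": 0, "dz": 0, "spin": 0, "grip": 50}, {"dx": 0, "dy": 0, "dz": 0, "spin": 0, "grip": 50}, {"dx": 0, "dy": 0, "dz": 1, "spin": 0, "grip": 50}, {"dx": 0, "dy": 0, "dz": 2, "spin": 0, "grip": 50}, {"dx": 0, "dy": 0, "dz": 4, "spin": 0, "grip": 50}, {"dx": 0, "dy": 0, "dz": 6, "spin": 0, "grip": 50}, {"dx": 0, "dy": 0, "dz": 8, "spin": 0, "grip": 50}, {"dx": 0, "dy": 0, "dz": 10, "spin": 0, "grip": 50}])

```text
time_s: 10.82
tcp_pos: [0.5447, 0.2942, 0.1063]
eef_rot: [180.0, 0.0, 172.2]
contact_force: [0.1, 0.7, 0.4]
gripper_width: 0.0437
```

```bash
python3 -c "
from h import *
look('w5.png',(('plate1',.1),))"
```

```text
10.8667 [0.5467 0.2956 0.1108] [179.74   0.28 172.25]
plate1 0.84 [271. 142. 369. 313.] (516.0, 298.5, 75.2, 38.9, -7.9)
```

View pics/w5.png

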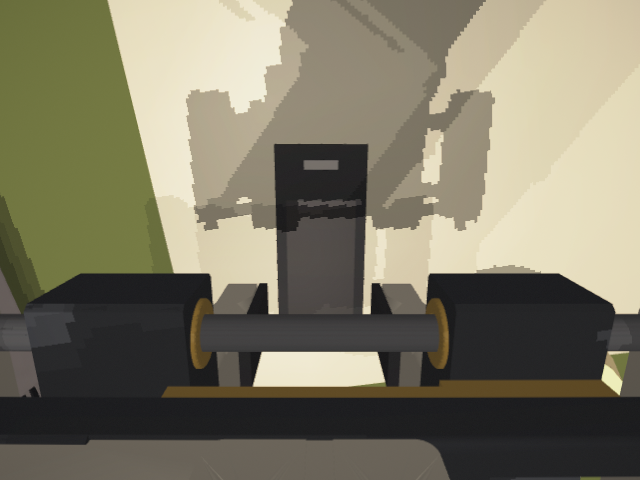

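The picture shows the plate still on the bench at (320,230) while the fingers closed above it, so the tips passed over its 5 mm edge. I'll reopen, measure again and go lower.

Emit:
servo_tool(targets=[{"dx": 0, "dy": 0, "dz": 5, "spin": 0, "grip": 100}, {"dx": 0, "dy": 0, "dz": 5, "spin": 0, "grip": 100}, {"dx": 3, "dy": 0, "dz": 5, "spin": 0, "grip": 100}, {"dx": 3, "dy": 0, "dz": 5, "spin": 0, "grip": 100}, {"dx": 3, "dy": 0, "dz": 5, "spin": 0, "grip": 100}, {"dx": 3, "dy": 0, "dz": 5, "spin": 0, "grip": 100}, {"dx": 3, "dy": 0, "dz": 5, "spin": 0, "grip": 100}, {"dx": 3, "dy": 0, "dz": 5, "spin": 0, "grip": 100}, {"dx": 3, "dy": 0, "dz": 5, "spin": 0, "grip": 100}, {"dx": 3, "dy": 0, "dz": 5, "spin": 0, "grip": 100}])

```text
time_s: 11.75
tcp_pos: [0.5744, 0.2943, 0.1543]
eef_rot: [-180.0, -0.0, 172.2]
contact_force: [0.6, 0.0, -0.2]
gripper_width: 0.0874
```

```bash
python3 -c "
from h import *
look('w6.png',(('plate1',.005),))"
```

```text
11.8 [0.5745 0.2943 0.1543] [-180.     -0.    172.21]
plate1 0.63 [273. 103. 357. 268.] (544.7, 295.1, 131.0, 60.1, -7.9)
plate1 0.53 [  0. 129.  58. 276.] (529.5, 69.1, 115.1, 47.3, -19.5)
```

Emit:
servo_tool(targets=[{"dx": -1.5, "dy": 0, "dz": -3.5, "spin": 0, "grip": 100}, {"dx": -3, "dy": 0, "dz": -7, "spin": 0, "grip": 100}, {"dx": -3, "dy": 0, "dz": -10.5, "spin": 0, "grip": 100}, {"dx": -3, "dy": 0, "dz": -13.5, "spin": 0, "grip": 100}, {"dx": -3, "dy": 0, "dz": -14.5, "spin": 0, "grip": 100}, {"dx": -3, "dy": 0, "dz": -15, "spin": 0, "grip": 100}, {"dx": -3, "dy": 0, "dz": -15.3, "spin": 0, "grip": 100}, {"dx": -3, "dy": 0, "dz": -15.3, "spin": 0, "grip": 100}, {"dx": -3, "dy": 0, "dz": -15.3, "spin": 0, "grip": 100}, {"dx": -3, "dy": 0, "dz": -15.3, "spin": 0, "grip": 100}])

```text
time_s: 12.68
tcp_pos: [0.5457, 0.295, 0.0029]
eef_rot: [179.9, 0.1, 172.2]
contact_force: [-0.9, -0.0, 0.3]
gripper_width: 0.0879
```

Emit:
servo_tool(targets=[{"dx": 0, "dy": 0, "dz": 0, "spin": 0, "grip": 50}, {"dx": 0, "dy": 0, "dz": 0, "spin": 0, "grip": 50}, {"dx": 0, "dy": 0, "dz": 0, "spin": 0, "grip": 50}, {"dx": 0, "dy": 0, "dz": 0, "spin": 0, "grip": 50}, {"dx": 0, "dy": 0, "dz": 0, "spin": 0, "grip": 50}, {"dx": 0, "dy": 0, "dz": 0, "spin": 0, "grip": 50}, {"dx": 0, "dy": 0, "dz": 0, "spin": 0, "grip": 50}, {"dx": 0, "dy": 0, "dz": 0, "spin": 0, "grip": 50}, {"dx": 0, "dy": 0, "dz": 0, "spin": 0, "grip": 50}, {"dx": 0, "dy": 0, "dz": 0, "spin": 0, "grip": 50}], squeeze=30)

```text
time_s: 13.52
tcp_pos: [0.5449, 0.2944, 0.0014]
eef_rot: [180.0, 0.0, 172.2]
contact_force: [-0.6, 0.3, 2.8]
gripper_width: 0.0587
```

Emit:
servo_tool(targets=[{"dx": 0, "dy": 0, "dz": 1.5, "spin": 0, "grip": 50}, {"dx": 0, "dy": 0, "dz": 4, "spin": 0, "grip": 50}, {"dx": 0, "dy": 0, "dz": 7, "spin": 0, "grip": 50}, {"dx": 0, "dy": -1, "dz": 10.5, "spin": 0.03, "grip": 50}, {"dx": 0, "dy": -3, "dz": 14, "spin": 0.06, "grip": 50}, {"dx": 0, "dy": -6, "dz": 16, "spin": 0.09, "grip": 50}, {"dx": 0, "dy": -9.5, "dz": 17, "spin": 0.12, "grip": 50}, {"dx": 0, "dy": -13.5, "dz": 17, "spin": 0.15, "grip": 50}, {"dx": 0, "dy": -17.5, "dz": 17, "spin": 0.18, "grip": 50}, {"dx": 0, "dy": -21.5, "dz": 17, "spin": 0.2155, "grip": 50}])

```text
time_s: 14.35
tcp_pos: [0.5436, 0.0775, 0.1709]
eef_rot: [180.0, -0.1, -175.4]
contact_force: [1.8, 0.6, -1.9]
gripper_width: 0.0593
```

Emit:
servo_tool(targets=[{"dx": 0, "dy": -4, "dz": 0, "spin": 0, "grip": 50}, {"dx": 0, "dy": -7.5, "dz": 0, "spin": 0, "grip": 50}, {"dx": -0.1, "dy": -10.5, "dz": 0, "spin": 0, "grip": 50}, {"dx": -0.2, "dy": -12.1, "dz": -0.5, "spin": 0, "grip": 50}, {"dx": -0.2, "dy": -12.1, "dz": -1.5, "spin": 0, "grip": 50}, {"dx": -0.2, "dy": -12.1, "dz": -2.8, "spin": 0, "grip": 50}, {"dx": -0.2, "dy": -12.1, "dz": -3.8, "spin": 0, "grip": 50}, {"dx": -0.2, "dy": -12.1, "dz": -4.3, "spin": 0, "grip": 50}, {"dx": -0.2, "dy": -12.1, "dz": -4.5, "spin": 0, "grip": 50}, {"dx": -0.2, "dy": -12.1, "dz": -4.5, "spin": 0, "grip": 50}])

```text
time_s: 15.18
tcp_pos: [0.5424, -0.0414, 0.1256]
eef_rot: [-180.0, -0.1, -175.4]
contact_force: [-0.6, 0.1, -2.5]
gripper_width: 0.0593
```

```bash
python3 -c "
from h import *
s=r.get_state();print(s['time_s'],s['tcp_pos'],s['contact_force'],s['eef_rot'])
look('w7.png',(('plate1',.127),('board',.12)))"
```

```text
15.1833 [ 0.54244191 -0.04143291  0.12558703] [-0.55647194  0.11621201 -2.47498474] [-1.79985045e+02 -8.22864682e-02 -1.75418670e+02]
15.2333 [ 0.5428 -0.0414  0.1262] [-1.7999e+02 -2.0000e-02 -1.7541e+02]
plate1 0.76 [  1. 122.  51. 298.] (515.6, -164.6, 72.7, 19.5, -7.1)
board 0.75 [389. 219. 492. 389.] (521.8, 4.7, 45.5, 31.1, 68.7)
board 0.5 [ 42.   0. 603. 386.] (486.7, -45.5, 224.6, 125.2, -85.5)
```

View pics/w7.png

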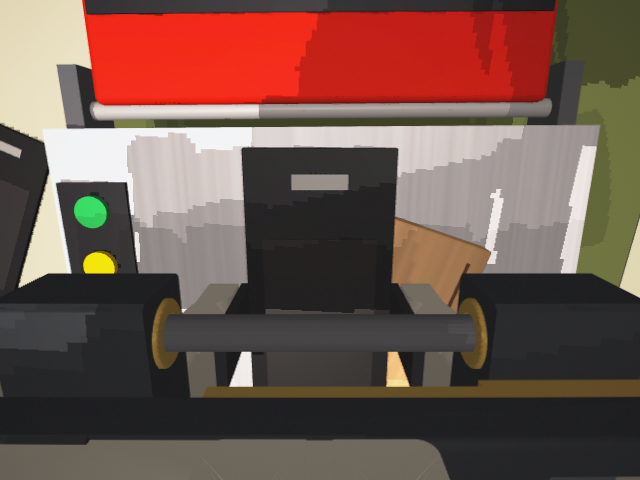

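The picture shows the board, at (440,260), turned and knocked aside under the held plate. I'll set the plate down on free bench at the left and re-lay the board first.

Emit:
servo_tool(targets=[{"dx": 0, "dy": 0, "dz": 2.5, "spin": 0, "grip": 50}, {"dx": 0, "dy": 0, "dz": 5.5, "spin": 0, "grip": 50}, {"dx": 0, "dy": 2, "dz": 8, "spin": 0, "grip": 50}, {"dx": 0, "dy": 5, "dz": 9, "spin": 0, "grip": 50}, {"dx": 0, "dy": 9, "dz": 9, "spin": 0, "grip": 50}, {"dx": 0, "dy": 13, "dz": 9, "spin": 0, "grip": 50}, {"dx": 0, "dy": 17, "dz": 9, "spin": 0, "grip": 50}, {"dx": 0, "dy": 20, "dz": 8, "spin": 0, "grip": 50}, {"dx": 0, "dy": 23, "dz": 6, "spin": 0, "grip": 50}, {"dx": 0, "dy": 24, "dz": 3, "spin": 0, "grip": 50}])

```text
time_s: 16.17
tcp_pos: [0.5448, 0.2033, 0.159]
eef_rot: [179.8, 0.4, -175.3]
contact_force: [1.7, 0.3, -3.1]
gripper_width: 0.0594
```

Emit:
servo_tool(targets=[{"dx": 0, "dy": 0, "dz": -3.5, "spin": 0, "grip": 50}, {"dx": 0, "dy": 0, "dz": -7, "spin": 0, "grip": 50}, {"dx": 0, "dy": 0, "dz": -10, "spin": 0, "grip": 50}, {"dx": 0, "dy": 0, "dz": -13, "spin": 0, "grip": 50}, {"dx": 0, "dy": 0, "dz": -14.5, "spin": 0, "grip": 50}, {"dx": 0, "dy": 0, "dz": -15.2, "spin": 0, "grip": 50}, {"dx": 0, "dy": 0, "dz": -15.3, "spin": 0, "grip": 50}, {"dx": 0, "dy": 0, "dz": -15.3, "spin": 0, "grip": 100}, {"dx": 0, "dy": 0, "dz": -15.3, "spin": 0, "grip": 100}, {"dx": 0, "dy": 0, "dz": -15.3, "spin": 0, "grip": 100}])

```text
time_s: 17.0
tcp_pos: [0.5441, 0.1991, 0.0052]
eef_rot: [179.9, 0.2, -175.4]
contact_force: [-0.5, 0.5, 0.7]
gripper_width: 0.0736
```

```bash
python3 -c "
from h import *
s=r.get_state();print(s['time_s'],s['tcp_pos'],s['contact_force'],s['eef_rot'],s['gripper_width'])
look('t8.png',(('board',.12),('plate1',.005)),'top')"
```

```text
17.0 [0.54406133 0.1991415  0.00520762] [-0.52900137  0.49336581  0.68365972] [ 1.79897951e+02  1.79281188e-01 -1.75432092e+02] 0.07359953462270385
17.05 [0.5439 0.199  0.005 ] [ 1.7990e+02  1.6000e-01 -1.7544e+02]
board 0.75 [334. 210. 365. 259.] (566.5, -15.2, 129.2, 60.0, -14.2)
board 0.36 [471. 243. 501. 287.] (469.2, -401.5, 120.3, 56.1, -15.5)
plate1 0.85 [418. 223. 447. 271.] (541.9, -279.4, 130.2, 56.8, -19.6)
plate1 0.79 [266. 254. 288. 267.] (496.3, 193.3, 58.4, 39.9, 90.0)
plate1 0.67 [470. 246. 499. 288.] (477.9, -439.4, 132.5, 61.8, -16.5)
plate1 0.64 [112. 225. 160. 254.] (567.4, 630.6, 129.5, 62.1, -74.2)
plate1 0.6 [428. 292. 456. 334.] (340.6, -295.6, 127.2, 59.8, -12.0)
```

Emit:
servo_tool(targets=[{"dx": 0, "dy": 0, "dz": 0.2, "spin": 0, "grip": 100}, {"dx": 0, "dy": 0, "dz": 2, "spin": 0, "grip": 100}, {"dx": 0, "dy": 0, "dz": 6, "spin": 0, "grip": 100}, {"dx": 0.5, "dy": 0, "dz": 10, "spin": -0.03, "grip": 100}, {"dx": 1.5, "dy": -1, "dz": 14, "spin": -0.06, "grip": 100}, {"dx": 2.5, "dy": -2.5, "dz": 17.5, "spin": -0.09, "grip": 100}, {"dx": 3.5, "dy": -5, "dz": 20.5, "spin": -0.12, "grip": 100}, {"dx": 4.5, "dy": -8, "dz": 23, "spin": -0.15, "grip": 100}, {"dx": 5, "dy": -11.5, "dz": 25, "spin": -0.18, "grip": 100}, {"dx": 5.5, "dy": -15, "dz": 26, "spin": -0.21, "grip": 100}])

```text
time_s: 17.98
tcp_pos: [0.5989, 0.0471, 0.2672]
eef_rot: [179.9, 0.3, 172.5]
contact_force: [1.7, 0.3, 0.3]
gripper_width: 0.0875
```

Emit:
servo_tool(targets=[{"dx": 0.1, "dy": -2, "dz": 0, "spin": -0.04, "grip": 100}, {"dx": 0.3, "dy": -4, "dz": 0, "spin": -0.08, "grip": 100}, {"dx": 0.3, "dy": -6.2, "dz": 0, "spin": -0.117, "grip": 100}, {"dx": 0.3, "dy": -6.2, "dz": 0, "spin": -0.117, "grip": 100}, {"dx": 0.3, "dy": -6.2, "dz": 0, "spin": -0.117, "grip": 100}, {"dx": 0.3, "dy": -6.2, "dz": 0, "spin": -0.117, "grip": 100}, {"dx": 0.3, "dy": -6.2, "dz": 0, "spin": -0.117, "grip": 100}, {"dx": 0.3, "dy": -6.2, "dz": 0, "spin": -0.117, "grip": 100}, {"dx": 0.3, "dy": -6.2, "dz": 0, "spin": -0.117, "grip": 100}, {"dx": 0.3, "dy": -6.2, "dz": 0, "spin": -0.117, "grip": 100}])

```text
time_s: 18.82
tcp_pos: [0.6008, -0.0132, 0.2632]
eef_rot: [-180.0, -0.0, 165.9]
contact_force: [0.7, 0.3, 0.3]
gripper_width: 0.0875
```

```bash
python3 -c "
from h import *
im,c=look(None,(('board',.12),('plate1',.005)))
cv2.imwrite('pics/w9.png',overlay(im,c))"
```

```text
18.8667 [ 0.6008 -0.0133  0.2632] [180.     0.   165.85]
board 0.7 [268. 103. 351. 274.] (570.6, -13.9, 129.5, 60.4, -14.2)
plate1 0.96 [465.  19. 552. 168.] (543.1, 197.4, 129.7, 62.3, 4.6)
plate1 0.96 [ 34. 152.  98. 274.] (545.8, -280.0, 132.0, 62.1, -20.1)
plate1 0.93 [ 4. 30. 16. 90.] (387.6, -274.6, 57.9, 12.8, -25.6)
```

View pics/w9.png

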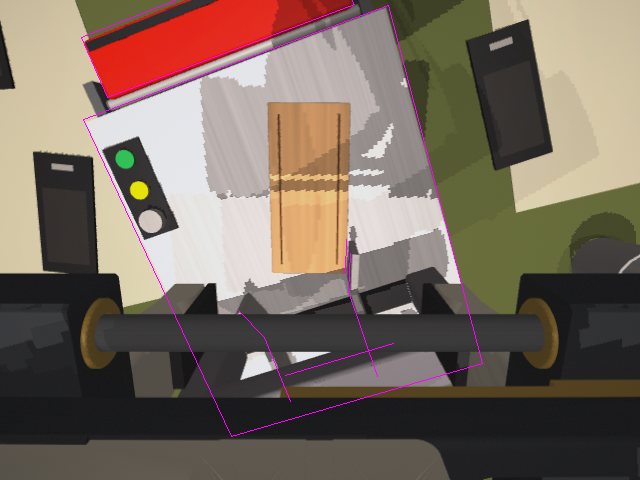

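The picture shows the board at (310,188), turned against the flare tip at (348,243). The machine overlay fits, and the parked plate is at (510,95). I'll regrasp the board and re-lay it.

Emit:
servo_tool(targets=[{"dx": -1.5, "dy": 0, "dz": -2, "spin": 0, "grip": 100}, {"dx": -3, "dy": -0.1, "dz": -5, "spin": 0, "grip": 100}, {"dx": -3, "dy": -0.1, "dz": -8.5, "spin": 0, "grip": 100}, {"dx": -3, "dy": -0.1, "dz": -11.5, "spin": 0, "grip": 100}, {"dx": -3, "dy": -0.1, "dz": -13.5, "spin": 0, "grip": 100}, {"dx": -3, "dy": -0.1, "dz": -14.5, "spin": 0, "grip": 100}, {"dx": -3, "dy": -0.1, "dz": -14.9, "spin": 0, "grip": 100}, {"dx": -3, "dy": -0.1, "dz": -14.9, "spin": 0, "grip": 100}, {"dx": -3, "dy": -0.1, "dz": -14.9, "spin": 0, "grip": 50}, {"dx": -3, "dy": -0.1, "dz": -14.9, "spin": 0, "grip": 50}], squeeze=25)

```text
time_s: 19.8
tcp_pos: [0.5718, -0.0146, 0.1158]
eef_rot: [179.9, 0.1, 165.8]
contact_force: [-0.0, 0.8, -0.2]
gripper_width: 0.0795
```

Emit:
servo_tool(targets=[{"dx": 0, "dy": 0, "dz": 0, "spin": 0, "grip": 50}, {"dx": 0, "dy": 0, "dz": 0, "spin": 0, "grip": 50}, {"dx": 0, "dy": 0, "dz": 0, "spin": 0, "grip": 50}, {"dx": 0, "dy": 0, "dz": 0, "spin": 0, "grip": 50}, {"dx": 0, "dy": 0, "dz": 0, "spin": 0, "grip": 50}, {"dx": 0, "dy": 0, "dz": 0, "spin": 0, "grip": 50}, {"dx": -0.3, "dy": -0.1, "dz": 0.2, "spin": 0, "grip": 50}, {"dx": -1, "dy": -0.5, "dz": 0.5, "spin": 0.05, "grip": 50}, {"dx": -2, "dy": -1.5, "dz": 0.7, "spin": 0.11, "grip": 50}, {"dx": -2.8, "dy": -2.7, "dz": 0.7, "spin": 0.17, "grip": 50}])

```text
time_s: 20.63
tcp_pos: [0.542, -0.0418, 0.1212]
eef_rot: [180.0, -0.0, 175.7]
contact_force: [1.1, -0.4, -0.5]
gripper_width: 0.0594
```

Emit:
servo_tool(targets=[{"dx": 0, "dy": 0, "dz": 0, "spin": 0.06, "grip": 50}, {"dx": 0, "dy": 0, "dz": 0, "spin": 0.12, "grip": 50}, {"dx": 0, "dy": 0, "dz": -0.2, "spin": 0.157, "grip": 50}, {"dx": 0, "dy": 0, "dz": -0.4, "spin": 0.157, "grip": 50}, {"dx": 0, "dy": 0, "dz": -0.6, "spin": 0.157, "grip": 50}, {"dx": 0, "dy": 0, "dz": -0.6, "spin": 0.157, "grip": 100}, {"dx": 0, "dy": 0, "dz": -0.6, "spin": 0.157, "grip": 100}, {"dx": 0, "dy": 0, "dz": -0.6, "spin": 0.157, "grip": 100}, {"dx": 0, "dy": 0, "dz": -0.6, "spin": 0.157, "grip": 100}, {"dx": 0, "dy": 0, "dz": -0.6, "spin": 0.157, "grip": 100}])

```text
time_s: 21.47
tcp_pos: [0.5428, -0.0417, 0.1153]
eef_rot: [180.0, 0.0, -175.5]
contact_force: [0.3, -0.6, -0.2]
gripper_width: 0.0853
```

Emit:
servo_tool(targets=[{"dx": 0, "dy": 0, "dz": 0.5, "spin": 0, "grip": 100}, {"dx": 0, "dy": 0, "dz": 3, "spin": 0, "grip": 100}, {"dx": 0, "dy": 0, "dz": 6.5, "spin": 0, "grip": 100}, {"dx": 0, "dy": 2, "dz": 9, "spin": 0, "grip": 100}, {"dx": 0, "dy": 6, "dz": 9, "spin": 0, "grip": 100}, {"dx": 0, "dy": 10, "dz": 9, "spin": 0, "grip": 100}, {"dx": 0, "dy": 14, "dz": 9, "spin": 0, "grip": 100}, {"dx": 0.1, "dy": 18, "dz": 9, "spin": 0, "grip": 100}, {"dx": 0.1, "dy": 21.5, "dz": 7, "spin": 0, "grip": 100}, {"dx": 0.1, "dy": 24, "dz": 4, "spin": 0, "grip": 100}])

```text
time_s: 22.3
tcp_pos: [0.5457, 0.2024, 0.1583]
eef_rot: [179.8, 0.4, -175.4]
contact_force: [0.5, -0.9, -1.1]
gripper_width: 0.0876
```

Emit:
servo_tool(targets=[{"dx": 0, "dy": 0, "dz": -3.5, "spin": 0, "grip": 100}, {"dx": 0, "dy": 0, "dz": -7, "spin": 0, "grip": 100}, {"dx": 0, "dy": 0, "dz": -10.5, "spin": 0, "grip": 100}, {"dx": 0, "dy": 0, "dz": -13, "spin": 0, "grip": 100}, {"dx": 0, "dy": 0, "dz": -14.5, "spin": 0, "grip": 100}, {"dx": 0, "dy": 0, "dz": -15.2, "spin": 0, "grip": 100}, {"dx": 0, "dy": 0, "dz": -15.4, "spin": 0, "grip": 100}, {"dx": 0, "dy": 0, "dz": -15.4, "spin": 0, "grip": 100}, {"dx": 0, "dy": 0, "dz": -15.4, "spin": 0, "grip": 100}, {"dx": 0, "dy": 0, "dz": -15.4, "spin": 0, "grip": 100}])

```text
time_s: 23.13
tcp_pos: [0.5446, 0.1987, 0.0024]
eef_rot: [179.9, 0.1, -175.5]
contact_force: [-0.2, -0.6, -0.2]
gripper_width: 0.0878
```

Emit:
servo_tool(targets=[{"dx": 0, "dy": 0, "dz": 0, "spin": 0, "grip": 50}, {"dx": 0, "dy": 0, "dz": 0, "spin": 0, "grip": 50}, {"dx": 0, "dy": 0, "dz": 0, "spin": 0, "grip": 50}, {"dx": 0, "dy": 0, "dz": 0, "spin": 0, "grip": 50}, {"dx": 0, "dy": 0, "dz": 0, "spin": 0, "grip": 50}, {"dx": 0, "dy": 0, "dz": 0, "spin": 0, "grip": 50}, {"dx": 0, "dy": 0, "dz": 0, "spin": 0, "grip": 50}, {"dx": 0, "dy": 0, "dz": 0, "spin": 0, "grip": 50}, {"dx": 0, "dy": 0, "dz": 0, "spin": 0, "grip": 50}, {"dx": 0, "dy": 0, "dz": 0, "spin": 0, "grip": 50}], squeeze=30)

```text
time_s: 23.97
tcp_pos: [0.5438, 0.1983, 0.0014]
eef_rot: [180.0, 0.0, -175.5]
contact_force: [-0.7, -0.8, 3.0]
gripper_width: 0.059
```

```bash
python3 -c "
from h import *
look('t10.png',(('board',.12),),'top')"
```

```text
24.0167 [0.5438 0.1983 0.0014] [ 1.8000e+02  1.0000e-02 -1.7545e+02]
board 0.66 [348. 221. 373. 267.] (538.1, -42.9, 130.1, 61.2, 4.3)
board 0.38 [419. 224. 447. 269.] (529.9, -253.9, 125.8, 56.3, -19.2)
```

Emit:
servo_tool(targets=[{"dx": 0, "dy": 0, "dz": 1.5, "spin": 0, "grip": 50}, {"dx": 0, "dy": 0, "dz": 4.5, "spin": 0, "grip": 50}, {"dx": 0, "dy": 0, "dz": 8, "spin": 0, "grip": 50}, {"dx": 0, "dy": -0.5, "dz": 11.5, "spin": 0, "grip": 50}, {"dx": 0, "dy": -2, "dz": 15, "spin": 0, "grip": 50}, {"dx": 0, "dy": -5, "dz": 17, "spin": 0, "grip": 50}, {"dx": 0, "dy": -8.5, "dz": 17, "spin": 0, "grip": 50}, {"dx": 0, "dy": -12, "dz": 17, "spin": 0, "grip": 50}, {"dx": 0, "dy": -15.5, "dz": 17, "spin": 0, "grip": 50}, {"dx": 0, "dy": -19, "dz": 17, "spin": 0, "grip": 50}])

```text
time_s: 24.9
tcp_pos: [0.5428, 0.0067, 0.1708]
eef_rot: [180.0, -0.1, -175.4]
contact_force: [1.6, 0.5, -2.6]
gripper_width: 0.0592
```

Emit:
servo_tool(targets=[{"dx": 0, "dy": -2.5, "dz": 0, "spin": 0, "grip": 50}, {"dx": 0, "dy": -4.2, "dz": 0, "spin": 0, "grip": 50}, {"dx": 0, "dy": -5, "dz": -0.5, "spin": 0, "grip": 50}, {"dx": 0, "dy": -5, "dz": -2, "spin": 0, "grip": 50}, {"dx": 0, "dy": -5, "dz": -3.3, "spin": 0, "grip": 50}, {"dx": 0, "dy": -5, "dz": -4.2, "spin": 0, "grip": 50}, {"dx": 0, "dy": -5, "dz": -4.7, "spin": 0, "grip": 50}, {"dx": 0, "dy": -5, "dz": -4.8, "spin": 0, "grip": 50}, {"dx": 0, "dy": -5, "dz": -4.8, "spin": 0, "grip": 50}, {"dx": 0, "dy": -5, "dz": -4.8, "spin": 0, "grip": 50}])

```text
time_s: 25.73
tcp_pos: [0.5442, -0.0414, 0.1237]
eef_rot: [-180.0, 0.0, -175.4]
contact_force: [0.3, 0.1, -2.9]
gripper_width: 0.0593
```

```bash
python3 -c "
from h import *
s=r.get_state();print(s['contact_force'])
look('w11.png',(('board',.12),))"
```

```text
[ 0.26939187  0.10713297 -2.9399796 ]
25.7833 [ 0.5443 -0.0415  0.1239] [ 1.8000e+02  6.0000e-02 -1.7543e+02]
board 0.98 [246. 142. 395. 148.] (477.8, -46.9, 59.8, 2.7, -85.4)
```

View pics/w11.png

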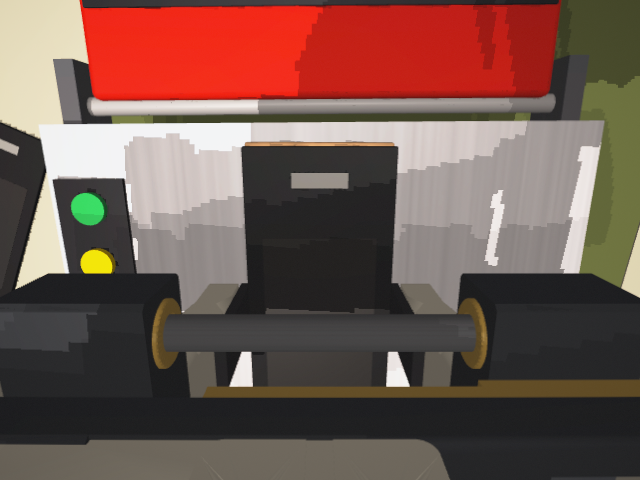

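The picture shows the plate right over the board, with only a thin strip of board edge at the front, row 144. I'll release it and go on to the first plate on the right.

Emit:
servo_tool(targets=[{"dx": 0, "dy": 0, "dz": -0.1, "spin": 0, "grip": 100}, {"dx": 0, "dy": 0, "dz": -0.1, "spin": 0, "grip": 100}, {"dx": 0, "dy": 0, "dz": -0.1, "spin": 0, "grip": 100}, {"dx": 0, "dy": 0, "dz": -0.1, "spin": 0, "grip": 100}, {"dx": 0, "dy": 0, "dz": -0.1, "spin": 0, "grip": 100}, {"dx": 0, "dy": 0, "dz": 1, "spin": 0, "grip": 100}, {"dx": 0, "dy": 0, "dz": 3, "spin": 0, "grip": 100}, {"dx": 0, "dy": 0, "dz": 6, "spin": 0, "grip": 100}, {"dx": 0.5, "dy": -2, "dz": 8, "spin": -0.03, "grip": 100}, {"dx": 1, "dy": -5, "dz": 8, "spin": -0.08, "grip": 100}])

```text
time_s: 26.67
tcp_pos: [0.5566, -0.091, 0.2087]
eef_rot: [180.0, 0.5, -179.9]
contact_force: [1.8, -0.6, 0.1]
gripper_width: 0.0881
```

Emit:
servo_tool(targets=[{"dx": 0.4, "dy": -3, "dz": 0, "spin": -0.05, "grip": 100}, {"dx": 0.8, "dy": -6.5, "dz": 0, "spin": -0.1, "grip": 100}, {"dx": 1.2, "dy": -10, "dz": 0, "spin": -0.15, "grip": 100}, {"dx": 1.6, "dy": -13.5, "dz": -0.5, "spin": -0.2, "grip": 100}, {"dx": 2, "dy": -16.5, "dz": -1.5, "spin": -0.25, "grip": 100}, {"dx": 2.4, "dy": -18.5, "dz": -3, "spin": -0.3, "grip": 100}, {"dx": 2.6, "dy": -19, "dz": -4.5, "spin": -0.35, "grip": 100}, {"dx": 2.6, "dy": -19, "dz": -5, "spin": -0.35, "grip": 100}, {"dx": 2.6, "dy": -19, "dz": -5, "spin": -0.35, "grip": 100}, {"dx": 2.6, "dy": -19, "dz": -5, "spin": -0.35, "grip": 100}])

```text
time_s: 27.5
tcp_pos: [0.5797, -0.2814, 0.1536]
eef_rot: [-180.0, -0.0, 160.0]
contact_force: [-0.7, -0.5, 0.3]
gripper_width: 0.0877
```

```bash
python3 -c "
from h import *
look('w12.png',(('plate1',.005),('titanium_mug',.07)))
look('t12.png',(('plate1',.126),('board',.12)),'top')"
```

```text
27.55 [ 0.5802 -0.2812  0.1543] [-1.7999e+02  6.0000e-02  1.6004e+02]
plate1 0.97 [150.   0. 242.  25.] (404.9, -309.2, 61.2, 13.2, 69.8)
plate1 0.81 [ 27.  87. 140. 263.] (481.2, -438.7, 130.6, 62.6, -15.7)
plate1 0.56 [265.  96. 348. 266.] (545.6, -279.9, 131.4, 61.0, -19.6)
titanium_mug 0.71 [ 1.  0. 32. 24.] (393.4, -392.6, 18.6, 10.4, 69.6)
27.7 [ 0.5804 -0.2811  0.1546] [1.7999e+02 1.1000e-01 1.6001e+02]
plate1 0.98 [113. 224. 157. 252.] (550.4, 588.5, 117.6, 58.7, -75.5)
plate1 0.77 [426. 229. 446. 271.] (521.6, -252.0, 103.4, 49.9, -18.6)
plate1 0.74 [471. 247. 501. 289.] (467.9, -400.2, 125.5, 61.0, -15.9)
plate1 0.69 [425. 290. 454. 338.] (342.9, -266.9, 119.2, 58.6, -10.7)
plate1 0.58 [344. 220. 370. 266.] (539.4, -37.0, 131.5, 59.8, -0.4)
```

Emit:
servo_tool(targets=[{"dx": -1.5, "dy": 0, "dz": -3.5, "spin": 0, "grip": 100}, {"dx": -3.4, "dy": 0.1, "dz": -7, "spin": 0, "grip": 100}, {"dx": -3.4, "dy": 0.1, "dz": -10.5, "spin": 0, "grip": 100}, {"dx": -3.4, "dy": 0.1, "dz": -13, "spin": 0, "grip": 100}, {"dx": -3.4, "dy": 0.1, "dz": -14.5, "spin": 0, "grip": 100}, {"dx": -3.4, "dy": 0.1, "dz": -15, "spin": 0, "grip": 100}, {"dx": -3.4, "dy": 0.1, "dz": -15.2, "spin": 0, "grip": 100}, {"dx": -3.4, "dy": 0.1, "dz": -15.2, "spin": 0, "grip": 100}, {"dx": -3.4, "dy": 0.1, "dz": -15.2, "spin": 0, "grip": 100}, {"dx": -3.4, "dy": 0.1, "dz": -15.2, "spin": 0, "grip": 100}])

```text
time_s: 28.63
tcp_pos: [0.5468, -0.281, 0.0028]
eef_rot: [180.0, 0.1, 159.9]
contact_force: [0.2, 0.4, -0.2]
gripper_width: 0.0876
```

Emit:
servo_tool(targets=[{"dx": 0, "dy": 0, "dz": 0, "spin": 0, "grip": 50}, {"dx": 0, "dy": 0, "dz": 0, "spin": 0, "grip": 50}, {"dx": 0, "dy": 0, "dz": 0, "spin": 0, "grip": 50}, {"dx": 0, "dy": 0, "dz": 0, "spin": 0, "grip": 50}, {"dx": 0, "dy": 0, "dz": 0, "spin": 0, "grip": 50}, {"dx": 0, "dy": 0, "dz": 0, "spin": 0, "grip": 50}, {"dx": 0, "dy": 0, "dz": 0, "spin": 0, "grip": 50}, {"dx": 0, "dy": 0, "dz": 0, "spin": 0, "grip": 50}, {"dx": 0, "dy": 0, "dz": 0, "spin": 0, "grip": 50}, {"dx": 0, "dy": 0, "dz": 0, "spin": 0, "grip": 50}], squeeze=30)

```text
time_s: 29.47
tcp_pos: [0.5458, -0.2808, 0.0014]
eef_rot: [180.0, 0.0, 159.9]
contact_force: [-0.4, 1.8, 2.6]
gripper_width: 0.0596
```

Emit:
servo_tool(targets=[{"dx": 0, "dy": 0, "dz": 1.5, "spin": 0, "grip": 50}, {"dx": 0, "dy": 0, "dz": 4.5, "spin": 0, "grip": 50}, {"dx": 0, "dy": 0, "dz": 8, "spin": 0, "grip": 50}, {"dx": 0, "dy": 0.5, "dz": 11.5, "spin": 0.04, "grip": 50}, {"dx": 0, "dy": 2, "dz": 15, "spin": 0.08, "grip": 50}, {"dx": 0, "dy": 5, "dz": 18, "spin": 0.12, "grip": 50}, {"dx": 0, "dy": 8.5, "dz": 20, "spin": 0.16, "grip": 50}, {"dx": 0, "dy": 12, "dz": 20, "spin": 0.2, "grip": 50}, {"dx": 0, "dy": 15.5, "dz": 20, "spin": 0.25, "grip": 50}, {"dx": 0, "dy": 19, "dz": 20, "spin": 0.3, "grip": 50}])

```text
time_s: 30.3
tcp_pos: [0.5449, -0.0892, 0.2011]
eef_rot: [180.0, -0.0, 177.2]
contact_force: [0.3, 0.8, -4.5]
gripper_width: 0.0591
```

Emit:
servo_tool(targets=[{"dx": 0, "dy": 2.5, "dz": 0, "spin": 0.05, "grip": 50}, {"dx": 0, "dy": 4.2, "dz": 0, "spin": 0.1, "grip": 50}, {"dx": -0.2, "dy": 5, "dz": 0, "spin": 0.13, "grip": 50}, {"dx": -0.2, "dy": 5, "dz": 0, "spin": 0.13, "grip": 50}, {"dx": -0.2, "dy": 5, "dz": 0, "spin": 0.13, "grip": 50}, {"dx": -0.2, "dy": 5, "dz": 0, "spin": 0.13, "grip": 50}, {"dx": -0.2, "dy": 5, "dz": 0, "spin": 0.13, "grip": 50}, {"dx": -0.2, "dy": 5, "dz": 0, "spin": 0.13, "grip": 50}, {"dx": -0.2, "dy": 5, "dz": 0, "spin": 0.13, "grip": 50}, {"dx": -0.2, "dy": 5, "dz": 0, "spin": 0.13, "grip": 50}])

```text
time_s: 31.13
tcp_pos: [0.5437, -0.0413, 0.2012]
eef_rot: [-180.0, -0.0, -175.5]
contact_force: [-0.4, 0.6, -2.9]
gripper_width: 0.0594
```

```bash
python3 -c "
from h import *
look('w13.png',(('board',.12),('plate1',.125)))"
```

```text
31.1833 [ 0.5437 -0.0412  0.2012] [ 180.    -0.  -175.5]
board 0.61 [272. 142. 369. 147.] (477.8, -47.3, 57.1, 2.9, -85.6)
board 0.5 [126.  32. 513. 385.] (502.0, -44.5, 227.2, 165.9, -85.2)
board 0.17 [ 1.  3. 52. 38.] (421.2, -213.6, 25.5, 18.8, 80.2)
plate1 0.88 [242. 142. 398. 388.] (531.7, -42.7, 106.4, 92.0, 4.7)
plate1 0.79 [ 0.  4. 49. 36.] (423.0, -210.1, 24.9, 18.3, 83.1)
```

View pics/w13.png

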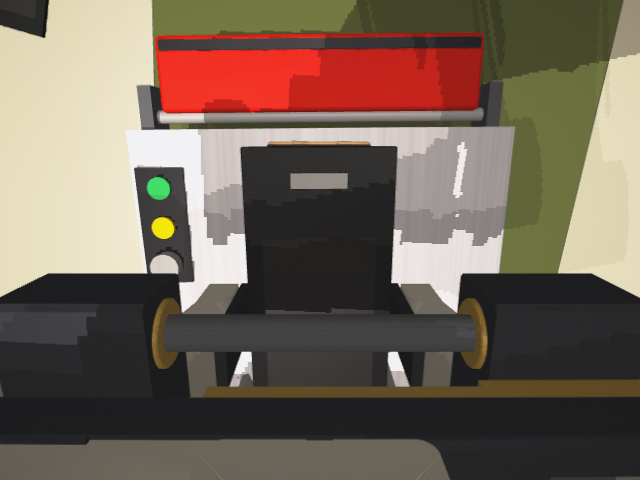

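The picture shows the held plate lined up above the pile, with the board edge at (318,144). I'll lay it down and go to the next one.

Emit:
servo_tool(targets=[{"dx": 0, "dy": -0.1, "dz": -2.5, "spin": 0, "grip": 50}, {"dx": 0, "dy": -0.1, "dz": -5, "spin": 0, "grip": 50}, {"dx": 0, "dy": -0.1, "dz": -6.5, "spin": 0, "grip": 50}, {"dx": 0, "dy": -0.1, "dz": -7.1, "spin": 0, "grip": 50}, {"dx": 0, "dy": -0.1, "dz": -7.3, "spin": 0, "grip": 50}, {"dx": 0, "dy": -0.1, "dz": -7.4, "spin": 0, "grip": 50}, {"dx": 0, "dy": -0.1, "dz": -7.4, "spin": 0, "grip": 100}, {"dx": 0, "dy": -0.1, "dz": -7.4, "spin": 0, "grip": 100}, {"dx": 0, "dy": -0.1, "dz": -7.4, "spin": 0, "grip": 100}, {"dx": 0, "dy": -0.1, "dz": -7.4, "spin": 0, "grip": 100}])

```text
time_s: 32.12
tcp_pos: [0.5444, -0.0417, 0.1283]
eef_rot: [180.0, 0.1, -175.4]
contact_force: [0.5, -0.2, -0.5]
gripper_width: 0.0803
```

Emit:
servo_tool(targets=[{"dx": 0, "dy": 0, "dz": 0, "spin": 0, "grip": 100}, {"dx": 0, "dy": 0, "dz": 1, "spin": 0, "grip": 100}, {"dx": 0, "dy": 0, "dz": 3, "spin": 0, "grip": 100}, {"dx": 0, "dy": 0, "dz": 6, "spin": 0, "grip": 100}, {"dx": 0, "dy": -2, "dz": 8, "spin": -0.04, "grip": 100}, {"dx": 0, "dy": -5.5, "dz": 9, "spin": -0.09, "grip": 100}, {"dx": 0, "dy": -9.5, "dz": 9, "spin": -0.14, "grip": 100}, {"dx": -0.3, "dy": -13.5, "dz": 9, "spin": -0.19, "grip": 100}, {"dx": -0.6, "dy": -17.5, "dz": 9, "spin": -0.23, "grip": 100}, {"dx": -0.9, "dy": -21.5, "dz": 9, "spin": -0.27, "grip": 100}])

```text
time_s: 32.95
tcp_pos: [0.5345, -0.2585, 0.2186]
eef_rot: [-180.0, 0.1, 169.0]
contact_force: [1.3, 0.9, -0.4]
gripper_width: 0.0875
```

Emit:
servo_tool(targets=[{"dx": -0.4, "dy": -4, "dz": 0, "spin": -0.03, "grip": 100}, {"dx": -0.8, "dy": -8, "dz": 0, "spin": -0.06, "grip": 100}, {"dx": -1.2, "dy": -12, "dz": -1, "spin": -0.088, "grip": 100}, {"dx": -1.6, "dy": -15.5, "dz": -2.5, "spin": -0.088, "grip": 100}, {"dx": -1.9, "dy": -18, "dz": -5, "spin": -0.088, "grip": 100}, {"dx": -1.9, "dy": -18, "dz": -6.5, "spin": -0.088, "grip": 100}, {"dx": -1.9, "dy": -18, "dz": -6.7, "spin": -0.088, "grip": 100}, {"dx": -1.9, "dy": -18, "dz": -6.7, "spin": -0.088, "grip": 100}, {"dx": -1.9, "dy": -18, "dz": -6.7, "spin": -0.088, "grip": 100}, {"dx": -1.9, "dy": -18, "dz": -6.7, "spin": -0.088, "grip": 100}])

```text
time_s: 33.78
tcp_pos: [0.5169, -0.4365, 0.1524]
eef_rot: [-180.0, 0.2, 164.1]
contact_force: [-0.2, 0.7, -0.5]
gripper_width: 0.0873
```

```bash
python3 -c "
from h import *
im,c=look('w14.png',(('plate1',.005),('titanium_mug',.0),('titanium_mug',.07)))
im,c=look('t14.png',(('plate1',.13),),'top')
cv2.imwrite('pics/t14c.png',cv2.resize(im[180:340,300:520],None,fx=3.5,fy=3.5,interpolation=2))"
```

```text
33.8333 [ 0.5169 -0.4364  0.1524] [-1.7996e+02  1.6000e-01  1.6412e+02]
plate1 0.9 [408.   2. 499.  36.] (398.4, -307.5, 61.3, 22.0, 74.2)
plate1 0.68 [264.  90. 345. 265.] (480.6, -438.7, 130.0, 60.9, -16.0)
titanium_mug 0.89 [204.   0. 288.  23.] (354.1, -442.7, 56.8, 14.0, 74.0)
titanium_mug 0.89 [204.   0. 288.  23.] (375.8, -437.1, 44.1, 10.8, 74.0)
34.0333 [ 0.5163 -0.4364  0.1513] [-1.7999e+02  8.0000e-02  1.6408e+02]
plate1 0.83 [347. 218. 371. 270.] (540.2, -42.2, 131.3, 63.0, 4.7)
plate1 0.61 [113. 224. 159. 250.] (551.4, 586.5, 117.2, 55.7, -74.5)
```

View pics/t14c.png

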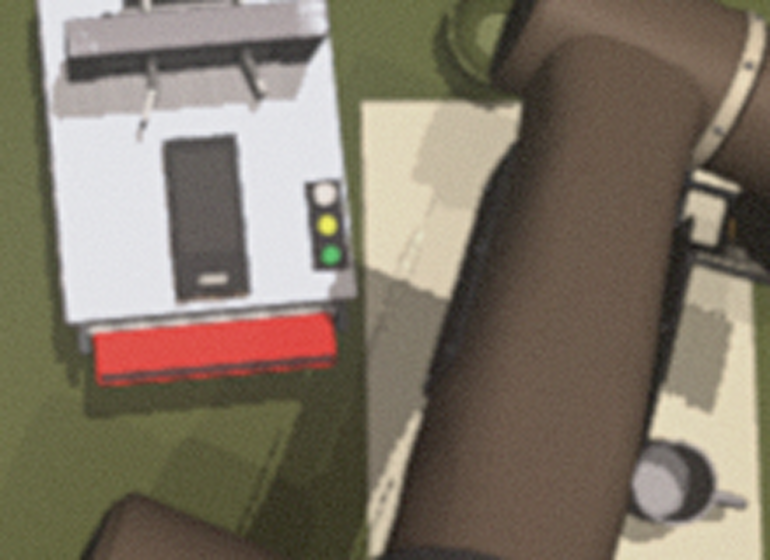

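The picture shows a tidy pile on the table at (207,218), square to the machine. I'll grasp the next plate.

Emit:
servo_tool(targets=[{"dx": -1.5, "dy": -0.1, "dz": -3.5, "spin": 0, "grip": 100}, {"dx": -3.5, "dy": -0.3, "dz": -6.5, "spin": 0, "grip": 100}, {"dx": -3.5, "dy": -0.3, "dz": -10, "spin": 0, "grip": 100}, {"dx": -3.5, "dy": -0.3, "dz": -13, "spin": 0, "grip": 100}, {"dx": -3.5, "dy": -0.3, "dz": -14.3, "spin": 0, "grip": 100}, {"dx": -3.5, "dy": -0.3, "dz": -14.7, "spin": 0, "grip": 100}, {"dx": -3.5, "dy": -0.3, "dz": -14.9, "spin": 0, "grip": 100}, {"dx": -3.5, "dy": -0.3, "dz": -14.9, "spin": 0, "grip": 100}, {"dx": -3.5, "dy": -0.3, "dz": -14.9, "spin": 0, "grip": 100}, {"dx": -3.5, "dy": -0.3, "dz": -14.9, "spin": 0, "grip": 100}])

```text
time_s: 34.92
tcp_pos: [0.4817, -0.4402, 0.0025]
eef_rot: [-180.0, 0.1, 164.1]
contact_force: [0.4, -0.1, 0.3]
gripper_width: 0.0876
```

Emit:
servo_tool(targets=[{"dx": 0, "dy": 0, "dz": 0, "spin": 0, "grip": 50}, {"dx": 0, "dy": 0, "dz": 0, "spin": 0, "grip": 50}, {"dx": 0, "dy": 0, "dz": 0, "spin": 0, "grip": 50}, {"dx": 0, "dy": 0, "dz": 0, "spin": 0, "grip": 50}, {"dx": 0, "dy": 0, "dz": 0, "spin": 0, "grip": 50}, {"dx": 0, "dy": 0, "dz": 0, "spin": 0, "grip": 50}, {"dx": 0, "dy": 0, "dz": 0, "spin": 0, "grip": 50}, {"dx": 0, "dy": 0, "dz": 0, "spin": 0, "grip": 50}, {"dx": 0, "dy": 0, "dz": 0, "spin": 0, "grip": 50}, {"dx": 0, "dy": 0, "dz": 0, "spin": 0, "grip": 50}], squeeze=30)

```text
time_s: 35.75
tcp_pos: [0.4808, -0.4398, 0.0014]
eef_rot: [180.0, 0.0, 164.0]
contact_force: [-1.7, 1.4, 3.1]
gripper_width: 0.0593
```

Emit:
servo_tool(targets=[{"dx": 0, "dy": 0, "dz": 1.5, "spin": 0, "grip": 50}, {"dx": 0, "dy": 0, "dz": 4.5, "spin": 0, "grip": 50}, {"dx": 0, "dy": 0, "dz": 8, "spin": 0, "grip": 50}, {"dx": 0.3, "dy": 0.5, "dz": 11.5, "spin": 0.04, "grip": 50}, {"dx": 0.7, "dy": 2, "dz": 15, "spin": 0.08, "grip": 50}, {"dx": 1.2, "dy": 5, "dz": 18, "spin": 0.12, "grip": 50}, {"dx": 1.8, "dy": 8.5, "dz": 20, "spin": 0.16, "grip": 50}, {"dx": 2.4, "dy": 12, "dz": 20, "spin": 0.2, "grip": 50}, {"dx": 3, "dy": 15.8, "dz": 20, "spin": 0.25, "grip": 50}, {"dx": 3.6, "dy": 19.6, "dz": 20, "spin": 0.3, "grip": 50}])

```text
time_s: 36.58
tcp_pos: [0.5162, -0.2421, 0.2011]
eef_rot: [180.0, 0.0, -178.7]
contact_force: [0.3, 0.1, -2.6]
gripper_width: 0.059
```

Emit:
servo_tool(targets=[{"dx": 0.5, "dy": 3.8, "dz": 0, "spin": 0.03, "grip": 50}, {"dx": 1, "dy": 7.6, "dz": 0, "spin": 0.057, "grip": 50}, {"dx": 1.6, "dy": 11.4, "dz": 0, "spin": 0.057, "grip": 50}, {"dx": 2.2, "dy": 15, "dz": 0, "spin": 0.057, "grip": 50}, {"dx": 2.6, "dy": 18, "dz": 0, "spin": 0.057, "grip": 50}, {"dx": 2.7, "dy": 20.2, "dz": 0, "spin": 0.057, "grip": 50}, {"dx": 2.7, "dy": 20.2, "dz": -1, "spin": 0.057, "grip": 50}, {"dx": 2.7, "dy": 20.2, "dz": -3, "spin": 0.057, "grip": 50}, {"dx": 2.7, "dy": 20.2, "dz": -4.5, "spin": 0.057, "grip": 50}, {"dx": 2.7, "dy": 20.2, "dz": -5, "spin": 0.057, "grip": 50}])

```text
time_s: 37.42
tcp_pos: [0.5416, -0.042, 0.1482]
eef_rot: [180.0, -0.3, -175.5]
contact_force: [-0.5, 0.7, -2.8]
gripper_width: 0.0594
```

```bash
python3 -c "
from h import *
s=r.get_state();print(s['time_s'],s['tcp_pos'],s['contact_force'],s['eef_rot'],s['gripper_width'])"
```

```text
37.4167 [ 0.5416159  -0.04199123  0.14819976] [-0.52856231  0.65438901 -2.8460686 ] [ 179.99647338   -0.27753972 -175.53671197] 0.059368534968229233
```

Emit:
servo_tool(targets=[{"dx": 0, "dy": 0, "dz": -1, "spin": 0, "grip": 50}, {"dx": 0, "dy": 0, "dz": -1.5, "spin": 0, "grip": 50}, {"dx": 0, "dy": 0, "dz": -1.8, "spin": 0, "grip": 50}, {"dx": 0, "dy": 0, "dz": -1.9, "spin": 0, "grip": 50}, {"dx": 0, "dy": 0, "dz": -1.9, "spin": 0, "grip": 50}, {"dx": 0, "dy": 0, "dz": -1.9, "spin": 0, "grip": 100}, {"dx": 0, "dy": 0, "dz": -1.9, "spin": 0, "grip": 100}, {"dx": 0, "dy": 0, "dz": -1.9, "spin": 0, "grip": 100}, {"dx": 0, "dy": 0, "dz": -1.9, "spin": 0, "grip": 100}, {"dx": 0, "dy": 0, "dz": -1.9, "spin": 0, "grip": 100}])

```text
time_s: 38.25
tcp_pos: [0.544, -0.0417, 0.1327]
eef_rot: [180.0, 0.0, -175.5]
contact_force: [0.5, 0.4, 0.1]
gripper_width: 0.0851
```

Emit:
servo_tool(targets=[{"dx": 0, "dy": 0, "dz": 1, "spin": 0, "grip": 100}, {"dx": 0, "dy": 0, "dz": 4, "spin": 0, "grip": 100}, {"dx": 0, "dy": -0.5, "dz": 7, "spin": -0.03, "grip": 100}, {"dx": -1, "dy": -2, "dz": 9, "spin": -0.06, "grip": 100}, {"dx": -3, "dy": -4.8, "dz": 9, "spin": -0.09, "grip": 100}, {"dx": -5, "dy": -8, "dz": 9, "spin": -0.12, "grip": 100}, {"dx": -7, "dy": -11.5, "dz": 9, "spin": -0.15, "grip": 100}, {"dx": -9, "dy": -15, "dz": 9, "spin": -0.18, "grip": 100}, {"dx": -11, "dy": -18.5, "dz": 9, "spin": -0.21, "grip": 100}, {"dx": -13, "dy": -21.5, "dz": 7.5, "spin": -0.24, "grip": 100}])

```text
time_s: 39.08
tcp_pos: [0.4143, -0.2591, 0.2108]
eef_rot: [-179.9, 0.3, 170.7]
contact_force: [1.0, -1.3, 0.7]
gripper_width: 0.0873
```

Emit:
servo_tool(targets=[{"dx": -1, "dy": -1.5, "dz": -2, "spin": -0.013, "grip": 100}, {"dx": -2, "dy": -3, "dz": -4, "spin": -0.013, "grip": 100}, {"dx": -2.8, "dy": -3.5, "dz": -5.5, "spin": -0.013, "grip": 100}, {"dx": -2.8, "dy": -3.5, "dz": -5.7, "spin": -0.013, "grip": 100}, {"dx": -2.8, "dy": -3.5, "dz": -5.7, "spin": -0.013, "grip": 100}, {"dx": -2.8, "dy": -3.5, "dz": -5.7, "spin": -0.013, "grip": 100}, {"dx": -2.8, "dy": -3.5, "dz": -5.7, "spin": -0.013, "grip": 100}, {"dx": -2.8, "dy": -3.5, "dz": -5.7, "spin": -0.013, "grip": 100}, {"dx": -2.8, "dy": -3.5, "dz": -5.7, "spin": -0.013, "grip": 100}, {"dx": -2.8, "dy": -3.5, "dz": -5.7, "spin": -0.013, "grip": 100}])

```text
time_s: 39.92
tcp_pos: [0.3863, -0.2916, 0.1508]
eef_rot: [-180.0, 0.0, 170.0]
contact_force: [-0.5, -0.0, -1.5]
gripper_width: 0.088
```

```bash
python3 -c "
from h import *
look('w15.png',(('plate1',.005),('titanium_mug',.0),('titanium_mug',.07)))
look('t15.png',(('plate1',.135),('titanium_mug',.07)),'top')"
```

```text
39.9667 [ 0.3862 -0.2916  0.1506] [-1.8000e+02  4.0000e-02  1.7003e+02]
plate1 0.7 [266.  81. 350. 258.] (343.1, -296.0, 130.3, 60.1, -11.2)
titanium_mug 0.82 [  0. 137. 170. 253.] (324.8, -465.3, 127.7, 93.7, -73.4)
titanium_mug 0.82 [  0. 137. 170. 253.] (323.4, -423.4, 98.9, 72.5, -73.4)
40.1667 [ 0.3858 -0.2917  0.1503] [-180.   -0.  170.]
plate1 0.91 [345. 218. 371. 266.] (539.5, -43.6, 127.3, 60.2, 4.5)
plate1 0.72 [426. 306. 454. 335.] (322.3, -260.9, 72.6, 55.3, -11.4)
plate1 0.69 [113. 223. 159. 250.] (550.5, 584.5, 120.8, 59.9, -74.3)
plate1 0.58 [312. 114. 403. 289.] (661.0, -28.4, 501.8, 236.4, 4.4)
titanium_mug 0.84 [475. 315. 509. 329.] (307.9, -430.7, 97.3, 28.6, 84.4)
```

View pics/w15.png

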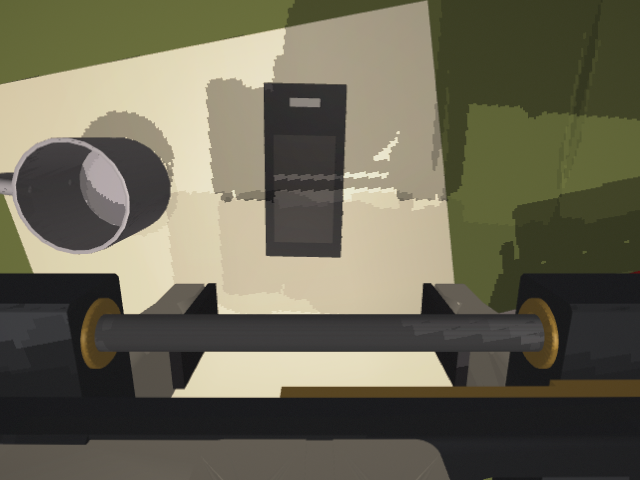

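```bash
python3 -c "
from h import *
c=cal('wrist')
print(toworld([[130,195],[72,138],[72,253],[15,195]],.07,c).round(3)); print(toworld([[172,188]],0,c).round(3))"
```

```text
[[ 0.331 -0.399  0.07 ]
 [ 0.293 -0.423  0.07 ]
 [ 0.36  -0.446  0.07 ]
 [ 0.318 -0.468  0.07 ]]
[[ 0.335 -0.4    0.   ]]
```

The picture shows the plate at (305,170) and the mug at (90,195), whose near edge is only about 7 mm from where the gripper body will come. I'll grasp 8 mm off toward +y so that the fingers centre the plate away from the mug.

Emit:
servo_tool(targets=[{"dx": -2, "dy": 0.3, "dz": -3, "spin": -0.02, "grip": 100}, {"dx": -4.1, "dy": 0.3, "dz": -6, "spin": -0.02, "grip": 100}, {"dx": -4.1, "dy": 0.3, "dz": -9, "spin": -0.02, "grip": 100}, {"dx": -4.1, "dy": 0.3, "dz": -12, "spin": -0.02, "grip": 100}, {"dx": -4.1, "dy": 0.3, "dz": -13.8, "spin": -0.02, "grip": 100}, {"dx": -4.1, "dy": 0.3, "dz": -14.5, "spin": -0.02, "grip": 100}, {"dx": -4.1, "dy": 0.3, "dz": -14.9, "spin": -0.02, "grip": 100}, {"dx": -4.1, "dy": 0.3, "dz": -14.9, "spin": -0.02, "grip": 100}, {"dx": -4.1, "dy": 0.3, "dz": -14.9, "spin": -0.02, "grip": 100}, {"dx": -4.1, "dy": 0.3, "dz": -14.9, "spin": -0.02, "grip": 100}])

```text
time_s: 41.1
tcp_pos: [0.3457, -0.2891, 0.0022]
eef_rot: [-180.0, 0.1, 168.9]
contact_force: [1.2, 0.0, -0.4]
gripper_width: 0.0874
```

Emit:
servo_tool(targets=[{"dx": 0, "dy": 0, "dz": 0, "spin": 0, "grip": 50}, {"dx": 0, "dy": 0, "dz": 0, "spin": 0, "grip": 50}, {"dx": 0, "dy": 0, "dz": 0, "spin": 0, "grip": 50}, {"dx": 0, "dy": 0, "dz": 0, "spin": 0, "grip": 50}, {"dx": 0, "dy": 0, "dz": 0, "spin": 0, "grip": 50}, {"dx": 0, "dy": 0, "dz": 0, "spin": 0, "grip": 50}, {"dx": 0, "dy": 0, "dz": 0, "spin": 0, "grip": 50}, {"dx": 0, "dy": 0, "dz": 0, "spin": 0, "grip": 50}, {"dx": 0, "dy": 0, "dz": 0, "spin": 0, "grip": 50}, {"dx": 0, "dy": 0, "dz": 0, "spin": 0, "grip": 50}], squeeze=30)

```text
time_s: 41.93
tcp_pos: [0.345, -0.2889, 0.0015]
eef_rot: [-180.0, 0.0, 168.9]
contact_force: [-1.5, -0.7, 5.4]
gripper_width: 0.0587
```

Emit:
servo_tool(targets=[{"dx": 0, "dy": 0, "dz": 1.5, "spin": 0, "grip": 50}, {"dx": 0, "dy": 0, "dz": 4.5, "spin": 0, "grip": 50}, {"dx": 0, "dy": 0, "dz": 8, "spin": 0, "grip": 50}, {"dx": 0.3, "dy": 0.5, "dz": 11.5, "spin": 0.03, "grip": 50}, {"dx": 1, "dy": 1, "dz": 15, "spin": 0.06, "grip": 50}, {"dx": 2, "dy": 3, "dz": 18, "spin": 0.09, "grip": 50}, {"dx": 4, "dy": 5.5, "dz": 20, "spin": 0.12, "grip": 50}, {"dx": 6, "dy": 8.2, "dz": 20, "spin": 0.15, "grip": 50}, {"dx": 8, "dy": 11, "dz": 20, "spin": 0.18, "grip": 50}, {"dx": 10, "dy": 14, "dz": 20, "spin": 0.21, "grip": 50}])

```text
time_s: 42.77
tcp_pos: [0.4447, -0.1472, 0.2011]
eef_rot: [180.0, -0.0, -179.1]
contact_force: [-0.1, 0.1, -3.9]
gripper_width: 0.0589
```

Emit:
servo_tool(targets=[{"dx": 2.5, "dy": 2.6, "dz": 0, "spin": 0.03, "grip": 50}, {"dx": 5, "dy": 5.2, "dz": 0, "spin": 0.063, "grip": 50}, {"dx": 7.5, "dy": 7.8, "dz": 0, "spin": 0.063, "grip": 50}, {"dx": 9.3, "dy": 9.8, "dz": 0, "spin": 0.063, "grip": 50}, {"dx": 9.9, "dy": 10.7, "dz": 0, "spin": 0.063, "grip": 50}, {"dx": 9.9, "dy": 10.7, "dz": -1, "spin": 0.063, "grip": 50}, {"dx": 9.9, "dy": 10.7, "dz": -3, "spin": 0.063, "grip": 50}, {"dx": 9.9, "dy": 10.7, "dz": -4, "spin": 0.063, "grip": 50}, {"dx": 9.9, "dy": 10.7, "dz": -4.5, "spin": 0.063, "grip": 50}, {"dx": 9.9, "dy": 10.7, "dz": -4.5, "spin": 0.063, "grip": 50}])

```text
time_s: 43.6
tcp_pos: [0.5421, -0.0426, 0.1546]
eef_rot: [-180.0, -0.2, -175.6]
contact_force: [-0.4, -0.1, -2.1]
gripper_width: 0.0594
```

```bash
python3 -c "
from h import *
s=r.get_state();print(s['time_s'],s['tcp_pos'],s['contact_force'],s['eef_rot'],s['gripper_width'])
look('w16.png',(('board',.12),('plate1',.156)))"
```

```text
43.6 [ 0.54212245 -0.04256073  0.15459553] [-0.44071809 -0.06486133 -2.08239679] [-179.98176837   -0.19817444 -175.56673997] 0.05935095618214961
43.65 [ 0.543  -0.0425  0.1558] [-1.7998e+02 -9.0000e-02 -1.7555e+02]
```

View pics/w16.png

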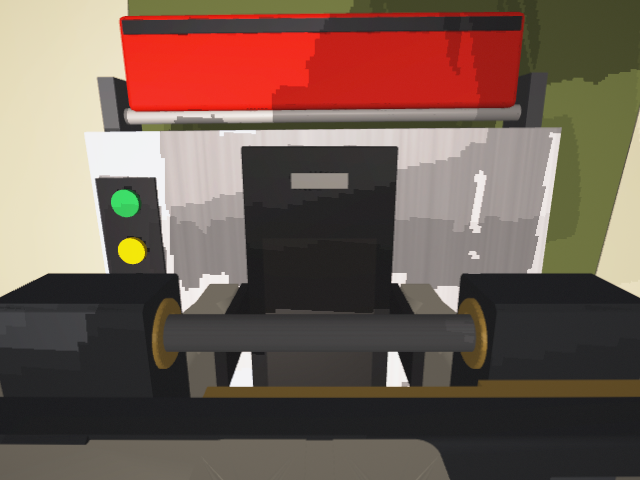

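The picture shows the last plate lined up above the pile, with nothing sticking out beside it. I'll lay it down and then square the pile by squeezing it at its middle, front and back.

Emit:
servo_tool(targets=[{"dx": 0, "dy": 0, "dz": -1, "spin": 0, "grip": 50}, {"dx": 0, "dy": 0, "dz": -1.5, "spin": 0, "grip": 50}, {"dx": 0, "dy": 0, "dz": -1.8, "spin": 0, "grip": 50}, {"dx": 0, "dy": 0, "dz": -1.9, "spin": 0, "grip": 50}, {"dx": 0, "dy": 0, "dz": -1.9, "spin": 0, "grip": 50}, {"dx": 0, "dy": 0, "dz": -1.9, "spin": 0, "grip": 100}, {"dx": 0, "dy": 0, "dz": -1.9, "spin": 0, "grip": 100}, {"dx": 0, "dy": 0, "dz": -1.9, "spin": 0, "grip": 100}, {"dx": 0, "dy": 0, "dz": -1.9, "spin": 0, "grip": 100}, {"dx": 0, "dy": 0, "dz": -1.9, "spin": 0, "grip": 100}])

```text
time_s: 44.58
tcp_pos: [0.544, -0.0418, 0.1376]
eef_rot: [180.0, 0.0, -175.5]
contact_force: [0.4, 0.7, 0.8]
gripper_width: 0.0852
```

Emit:
servo_tool(targets=[{"dx": 0, "dy": 0, "dz": 0, "spin": 0, "grip": 100}, {"dx": 0, "dy": 0, "dz": -0.7, "spin": 0, "grip": 100}, {"dx": 0, "dy": 0, "dz": -1.4, "spin": 0, "grip": 100}, {"dx": 0, "dy": 0, "dz": -2, "spin": 0, "grip": 100}, {"dx": 0, "dy": 0, "dz": -2.4, "spin": 0, "grip": 100}, {"dx": 0, "dy": 0, "dz": -2.4, "spin": 0, "grip": 60}, {"dx": 0, "dy": 0, "dz": -2.4, "spin": 0, "grip": 60}, {"dx": 0, "dy": 0, "dz": -2.4, "spin": 0, "grip": 60}, {"dx": 0, "dy": 0, "dz": -2.4, "spin": 0, "grip": 60}, {"dx": 0, "dy": 0, "dz": -2.4, "spin": 0, "grip": 60}])

```text
time_s: 45.42
tcp_pos: [0.544, -0.0417, 0.1136]
eef_rot: [180.0, 0.0, -175.5]
contact_force: [0.2, -0.3, 1.4]
gripper_width: 0.0601
```

Emit:
servo_tool(targets=[{"dx": 0, "dy": 0, "dz": 0, "spin": 0, "grip": 60}, {"dx": 0, "dy": 0, "dz": 0, "spin": 0, "grip": 60}, {"dx": 0, "dy": 0, "dz": 0, "spin": 0, "grip": 85}, {"dx": 0, "dy": 0, "dz": 0, "spin": 0, "grip": 85}, {"dx": 0, "dy": 0, "dz": 0, "spin": 0, "grip": 85}, {"dx": -1.5, "dy": -0.1, "dz": 0, "spin": 0, "grip": 85}, {"dx": -3, "dy": -0.2, "dz": 0, "spin": 0, "grip": 85}, {"dx": -4, "dy": -0.3, "dz": 0, "spin": 0, "grip": 85}, {"dx": -4, "dy": -0.3, "dz": 0, "spin": 0, "grip": 60}, {"dx": -4, "dy": -0.3, "dz": 0, "spin": 0, "grip": 60}])

```text
time_s: 46.25
tcp_pos: [0.5039, -0.0448, 0.1137]
eef_rot: [180.0, 0.1, -175.5]
contact_force: [0.0, -1.1, 0.4]
gripper_width: 0.0663
```

Emit:
servo_tool(targets=[{"dx": 0, "dy": 0, "dz": 0, "spin": 0, "grip": 60}, {"dx": 0, "dy": 0, "dz": 0, "spin": 0, "grip": 60}, {"dx": 0, "dy": 0, "dz": 0, "spin": 0, "grip": 60}, {"dx": 0, "dy": 0, "dz": 0, "spin": 0, "grip": 85}, {"dx": 0, "dy": 0, "dz": 0, "spin": 0, "grip": 85}, {"dx": 0, "dy": 0, "dz": 0, "spin": 0, "grip": 85}, {"dx": 2, "dy": 0.2, "dz": 0, "spin": 0, "grip": 85}, {"dx": 4, "dy": 0.3, "dz": 0, "spin": 0, "grip": 85}, {"dx": 6, "dy": 0.5, "dz": 0, "spin": 0, "grip": 85}, {"dx": 8, "dy": 0.6, "dz": 0, "spin": 0, "grip": 85}])

```text
time_s: 47.08
tcp_pos: [0.5846, -0.0387, 0.1131]
eef_rot: [180.0, -0.0, -175.5]
contact_force: [0.5, 0.6, -0.3]
gripper_width: 0.0746
```

Emit:
servo_tool(targets=[{"dx": 0, "dy": 0, "dz": 0, "spin": 0, "grip": 85}, {"dx": 0, "dy": 0, "dz": 0, "spin": 0, "grip": 60}, {"dx": 0, "dy": 0, "dz": 0, "spin": 0, "grip": 60}, {"dx": 0, "dy": 0, "dz": 0, "spin": 0, "grip": 60}, {"dx": 0, "dy": 0, "dz": 0, "spin": 0, "grip": 60}, {"dx": 0, "dy": 0, "dz": 0, "spin": 0, "grip": 60}, {"dx": 0, "dy": 0, "dz": 0, "spin": 0, "grip": 100}, {"dx": 0, "dy": 0, "dz": 0, "spin": 0, "grip": 100}, {"dx": 0, "dy": 0, "dz": 0, "spin": 0, "grip": 100}, {"dx": 0, "dy": 0, "dz": 0, "spin": 0, "grip": 100}])

```text
time_s: 47.92
tcp_pos: [0.5839, -0.0387, 0.1136]
eef_rot: [180.0, 0.0, -175.5]
contact_force: [-0.1, -0.3, 0.3]
gripper_width: 0.0809
```

Emit:
servo_tool(targets=[{"dx": 0, "dy": 0, "dz": 1.5, "spin": 0, "grip": 100}, {"dx": 0, "dy": 0, "dz": 4, "spin": 0, "grip": 100}, {"dx": 0, "dy": 0, "dz": 7.5, "spin": 0, "grip": 100}, {"dx": 0, "dy": 0, "dz": 11, "spin": 0, "grip": 100}, {"dx": 0, "dy": 0, "dz": 13, "spin": 0, "grip": 100}, {"dx": 0, "dy": 0, "dz": 13, "spin": 0, "grip": 100}, {"dx": 0, "dy": 0, "dz": 13, "spin": 0, "grip": 100}, {"dx": 0, "dy": 0, "dz": 13, "spin": 0, "grip": 100}, {"dx": 0, "dy": 0, "dz": 13, "spin": 0, "grip": 100}, {"dx": 0, "dy": 0, "dz": 13, "spin": 0, "grip": 100}])

```text
time_s: 48.75
tcp_pos: [0.5832, -0.0389, 0.242]
eef_rot: [-180.0, -0.1, -175.5]
contact_force: [0.1, 0.8, 1.3]
gripper_width: 0.0879
```

```bash
python3 -c "
from h import *
im,c=look('w17raw.png',(('board',.12),('plate1',.14)))
cv2.imwrite('pics/w17.png',overlay(im,c))"
```

```text
48.8 [ 0.5833 -0.0389  0.2421] [-1.7998e+02 -1.1000e-01 -1.7552e+02]
plate1 0.86 [271.  76. 373. 278.] (543.1, -42.0, 131.2, 61.0, 4.7)
```

View pics/w17.png

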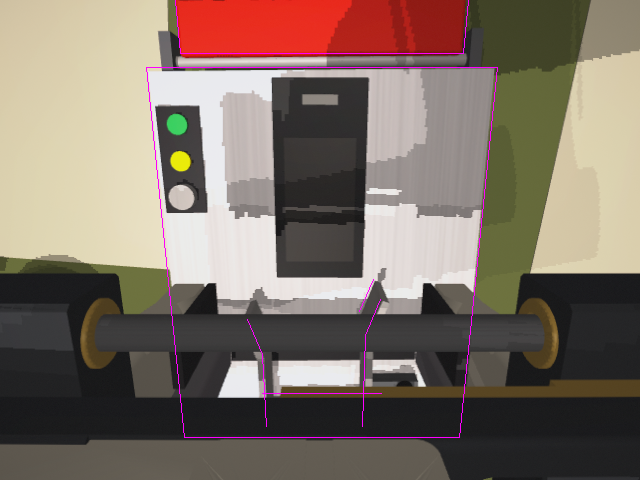

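The picture shows the pile square on the table at (320,178), lengthwise along the machine; the guide tips are at about (256,292) and (379,287). Before entering the guide I'll refine the machine pose numerically from the housing edges.

```bash
cat > fit.py <<'E'
from h import *
from scipy.optimize import least_squares
def fit(im,c,edges,rng=9):
    g=cv2.GaussianBlur(cv2.cvtColor(im,cv2.COLOR_BGR2GRAY),(3,3),0).astype(np.float32)
    p=np.array([O[0],O[1],YAW])
    for it in range(3):
        obs=[]
        for a,b in edges:
            a,b=np.array(a,float),np.array(b,float)
            for s in np.linspace(.03,.97,40):
                m=a+(b-a)*s; q=topix(m2w([m,m+(b-a)*.01],p[:2],p[2]),c); t=q[1]-q[0]; t/=np.linalg.norm(t); n=np.array([-t[1],t[0]])
                k=np.arange(-rng,rng+.1,.5); S=q[0]+k[:,None]*n
                if S.min()<2 or S[:,0].max()>637 or S[:,1].max()>272: continue
                v=cv2.remap(g,S[:,0].astype(np.float32)[None],S[:,1].astype(np.float32)[None],1)[0]
                d=np.abs(np.gradient(v)); i=d.argmax()
                if d[i]>12: obs.append((m,n,q[0]+k[i]*n))
        M=np.array([o[0] for o in obs]);N=np.array([o[1] for o in obs]);Q=np.array([o[2] for o in obs])
        f=lambda x:(((topix(m2w(M,x[:2]/1000,x[2]),c)-Q)*N).sum(1))
        s=least_squares(f,p*[1000,1000,1],loss='soft_l1',f_scale=1); p=s.x/[1000,1000,1]
    return s.x.round(2),len(obs),np.median(np.abs(s.fun)).round(2)
E
python3 - <<'E'
from fit import *
z=np.load('w2.npz');c2=(z['K'],float(z['k']),z['E'])
H=[([-150,120,110],[-20,120,110]),([-150,-120,110],[0,-120,110]),([-150,120,110],[-150,-120,110])]
B=[([-204,98,104],[-204,-98,104]),([-204,98,104],[-160,98,104]),([-204,-98,104],[-160,-98,104])]
print('w2',fit(cv2.imread('pics/w2raw.png'),c2,H))
print('w17',fit(cv2.imread('pics/w17raw.png'),cal('wrist'),H))
print('top',fit(cv2.imread('pics/top0.png'),cal('top'),H,4))
# guide tip crop from both frames
a=cv2.imread('pics/w2raw.png')[185:270,215:415]; cv2.imwrite('pics/g.png',cv2.resize(a,None,fx=4,fy=4,interpolation=2))
print(topix(m2w([[3,40,150],[30,30,150],[3,40,110],[18,-52,150],[45,-42,150]]),c2)-[215,185])
E
```

```text
w2 (array([614.  , -35.45,   2.43]), 82, np.float64(2.22))
w17 (array([618.51, -31.04,   4.85]), 71, np.float64(0.46))
top (array([614.97, -34.74,   6.42]), 100, np.float64(0.61))
[[150.16218238  14.86728489]
 [137.84281931  43.96700142]
 [145.64821019   8.89825556]
 [ 48.10556938  29.43026117]
 [ 59.42344744  58.37869168]]
```

View pics/g.png

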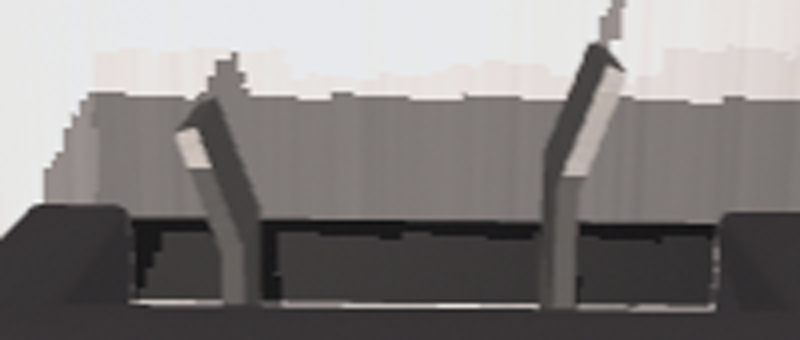

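The crop shows the side guide's face (left edge of the strip at x≈550, tip about (600,60)) and the outer guide's (right edge at x≈245, tip about (205,115)), both about 1-2 mm to +y of my model. So the pile enters with a little clearance, and contact will give the exact positions.

Emit:
servo_tool(targets=[{"dx": -2.5, "dy": -0.2, "dz": 0, "spin": 0, "grip": 100}, {"dx": -5, "dy": -0.4, "dz": -1, "spin": 0, "grip": 100}, {"dx": -7.5, "dy": -0.6, "dz": -2.5, "spin": 0, "grip": 100}, {"dx": -9.5, "dy": -0.75, "dz": -5, "spin": 0, "grip": 100}, {"dx": -9.5, "dy": -0.75, "dz": -8, "spin": 0, "grip": 100}, {"dx": -9.5, "dy": -0.75, "dz": -10.5, "spin": 0, "grip": 100}, {"dx": -9.5, "dy": -0.75, "dz": -12.2, "spin": 0, "grip": 100}, {"dx": -9.5, "dy": -0.75, "dz": -12.8, "spin": 0, "grip": 100}, {"dx": -9.5, "dy": -0.75, "dz": -12.9, "spin": 0, "grip": 100}, {"dx": -9.5, "dy": -0.75, "dz": -12.9, "spin": 0, "grip": 100}])

```text
time_s: 49.73
tcp_pos: [0.4892, -0.0463, 0.1146]
eef_rot: [-180.0, -0.0, -175.5]
contact_force: [-0.1, -0.3, 0.6]
gripper_width: 0.0877
```

Emit:
servo_tool(targets=[{"dx": 0, "dy": 0, "dz": 0, "spin": 0, "grip": 60}, {"dx": 0, "dy": 0, "dz": 0, "spin": 0, "grip": 60}, {"dx": 0, "dy": 0, "dz": 0, "spin": 0, "grip": 60}, {"dx": 0, "dy": 0, "dz": 0, "spin": 0, "grip": 60}, {"dx": 0, "dy": 0, "dz": 0, "spin": 0, "grip": 60}, {"dx": 0, "dy": 0, "dz": 0, "spin": 0, "grip": 60}, {"dx": 0, "dy": 0, "dz": 0, "spin": 0, "grip": 60}, {"dx": 0, "dy": 0, "dz": 0, "spin": 0, "grip": 60}, {"dx": 0, "dy": 0, "dz": 0, "spin": 0, "grip": 60}, {"dx": 0, "dy": 0, "dz": 0, "spin": 0, "grip": 60}], squeeze=30)

```text
time_s: 50.57
tcp_pos: [0.489, -0.0462, 0.1147]
eef_rot: [180.0, 0.0, -175.5]
contact_force: [-2.7, 1.7, 5.5]
gripper_width: 0.0595
```

Emit:
servo_tool(targets=[{"dx": 0.5, "dy": 0, "dz": 0, "spin": 0, "grip": 60}, {"dx": 1.5, "dy": 0.1, "dz": 0, "spin": 0, "grip": 60}, {"dx": 2.7, "dy": 0.2, "dz": 0, "spin": 0, "grip": 60}, {"dx": 3.9, "dy": 0.3, "dz": 0, "spin": 0, "grip": 60}, {"dx": 5.1, "dy": 0.4, "dz": 0, "spin": 0, "grip": 60}, {"dx": 6.3, "dy": 0.5, "dz": 0, "spin": 0, "grip": 60}, {"dx": 7.5, "dy": 0.6, "dz": 0, "spin": 0, "grip": 60}, {"dx": 8.7, "dy": 0.7, "dz": 0, "spin": 0, "grip": 60}, {"dx": 9.6, "dy": 0.75, "dz": 0, "spin": 0, "grip": 60}, {"dx": 10, "dy": 0.8, "dz": 0, "spin": 0, "grip": 60}])

```text
time_s: 51.4
tcp_pos: [0.5871, -0.0393, 0.1145]
eef_rot: [-179.9, -0.3, -175.5]
contact_force: [-12.4, -0.5, 15.8]
gripper_width: 0.0598
```

```bash
python3 -c "
from h import *
s=r.get_state();print(s['time_s'],s['tcp_pos'],s['contact_force'],s['moment'],s['eef_rot'],s['gripper_width'])"
```

```text
51.4 [ 0.58709512 -0.03928477  0.11445323] [-12.3563663   -0.45702499  15.78961001] [-2.47593965e-01  4.83048788e+00 -6.95322053e-04] [-179.92625431   -0.27925652 -175.52872215] 0.05975856098668511
```

Emit:
servo_tool(targets=[{"dx": 0, "dy": 0, "dz": 0, "spin": 0, "grip": 60}, {"dx": 0, "dy": 0, "dz": 0, "spin": 0, "grip": 60}, {"dx": 0, "dy": 0, "dz": 0, "spin": 0, "grip": 60}, {"dx": 0, "dy": 0, "dz": 0, "spin": 0, "grip": 60}, {"dx": 0, "dy": 0, "dz": 0, "spin": 0, "grip": 60}, {"dx": 0, "dy": 0, "dz": 0, "spin": 0, "grip": 60}, {"dx": 0, "dy": 0, "dz": 0, "spin": 0, "grip": 60}, {"dx": 0, "dy": 0, "dz": 0, "spin": 0, "grip": 60}, {"dx": 0, "dy": 0, "dz": 0, "spin": 0, "grip": 60}, {"dx": 0, "dy": 0, "dz": 0, "spin": 0, "grip": 60}])

```text
time_s: 52.23
tcp_pos: [0.5875, -0.0392, 0.1145]
eef_rot: [-179.9, -0.1, -175.5]
contact_force: [-3.4, -2.7, 7.7]
gripper_width: 0.0595
```

```bash
python3 -c "
from h import *
s=r.get_state();print(s['time_s'],s['tcp_pos'],s['contact_force'],s['moment'],s['eef_rot'],s['gripper_width'])
im,c=look('w18.png',(('plate1',.14),('board',.12)))
im,c=look('t18.png',(('plate1',.14),),'top')
S,cs=snap('scene','s18.png')
a=cv2.resize(cv2.imread('pics/w18.png'),(400,300)); b=cv2.resize(S[150:300,180:380],(400,300)); t=cv2.resize(im[150:300,280:480],(400,300),interpolation=2)
cv2.imwrite('pics/m18.png',np.vstack([np.hstack([a,b]),np.hstack([t,cv2.resize(cv2.imread('pics/w18.png')[60:280,210:430],(400,300))])]))"
```

```text
52.2333 [ 0.58754203 -0.03924187  0.1144971 ] [-3.43306765 -2.74404954  7.67464963] [-0.78750888  1.85722612 -0.03168902] [-1.79935331e+02 -1.37380554e-01 -1.75525652e+02] 0.0595366564887596
52.2833 [ 0.5875 -0.0392  0.1145] [-1.7994e+02 -1.4000e-01 -1.7553e+02]
plate1 0.86 [247. 294. 396. 300.] (574.6, -40.6, 55.4, 0.8, -85.5)
plate1 0.79 [239. 298. 406. 389.] (603.9, -38.2, 60.7, 15.1, -85.5)
plate1 0.79 [246. 289. 398. 296.] (573.1, -40.9, 54.2, 2.3, -85.6)
plate1 0.73 [243. 285. 394. 290.] (571.2, -40.9, 53.0, 2.3, -85.5)
board 0.78 [249. 274. 393. 288.] (574.7, -40.6, 59.8, 6.5, -85.6)
52.4333 [ 0.5875 -0.0392  0.1145] [-1.7993e+02 -1.4000e-01 -1.7552e+02]
plate1 0.71 [310. 113. 404. 291.] (484.6, -42.2, 236.4, 154.4, -85.8)
plate1 0.58 [114. 224. 158. 253.] (549.3, 582.7, 115.6, 58.0, -73.4)
```

Emit:
servo_tool(targets=[{"dx": 0.1, "dy": 0, "dz": 0.05, "spin": 0, "grip": 60}, {"dx": 0.2, "dy": 0, "dz": 0.05, "spin": 0, "grip": 60}, {"dx": 0.4, "dy": 0, "dz": 0.05, "spin": 0, "grip": 60}, {"dx": 0.5, "dy": 0, "dz": 0.05, "spin": 0, "grip": 60}, {"dx": 0.7, "dy": 0.05, "dz": 0.05, "spin": 0, "grip": 60}, {"dx": 0.8, "dy": 0.05, "dz": 0.05, "spin": 0, "grip": 60}, {"dx": 1, "dy": 0.1, "dz": 0.05, "spin": 0, "grip": 60}, {"dx": 1.1, "dy": 0.1, "dz": 0.05, "spin": 0, "grip": 60}, {"dx": 1.2, "dy": 0.1, "dz": 0.05, "spin": 0, "grip": 60}, {"dx": 1.2, "dy": 0.1, "dz": 0.05, "spin": 0, "grip": 60}])

```text
time_s: 53.37
tcp_pos: [0.5979, -0.0382, 0.1145]
eef_rot: [-179.9, -0.3, -175.5]
contact_force: [-9.1, -0.5, 9.2]
gripper_width: 0.06
```

Emit:
servo_tool(targets=[{"dx": 0.05, "dy": 0, "dz": 0, "spin": 0, "grip": 60}, {"dx": 0.1, "dy": 0, "dz": 0, "spin": 0, "grip": 60}, {"dx": 0.15, "dy": 0, "dz": 0, "spin": 0, "grip": 60}, {"dx": 0.2, "dy": 0, "dz": 0, "spin": 0, "grip": 60}, {"dx": 0.25, "dy": 0, "dz": 0, "spin": 0, "grip": 60}, {"dx": 0.3, "dy": 0, "dz": 0, "spin": 0, "grip": 60}, {"dx": 0.35, "dy": 0, "dz": 0, "spin": 0, "grip": 60}, {"dx": 0.4, "dy": 0, "dz": 0, "spin": 0, "grip": 60}, {"dx": 0.4, "dy": 0, "dz": 0, "spin": 0, "grip": 60}, {"dx": 0.4, "dy": 0, "dz": 0, "spin": 0, "grip": 60}])

```text
time_s: 54.2
tcp_pos: [0.6018, -0.0382, 0.1145]
eef_rot: [-180.0, -0.3, -175.5]
contact_force: [-9.8, -1.1, 9.0]
gripper_width: 0.0599
```

Emit:
servo_tool(targets=[{"dx": 0.05, "dy": 0, "dz": 0, "spin": 0, "grip": 60}, {"dx": 0.1, "dy": 0, "dz": 0, "spin": 0, "grip": 60}, {"dx": 0.15, "dy": 0, "dz": 0, "spin": 0, "grip": 60}, {"dx": 0.2, "dy": 0, "dz": 0, "spin": 0, "grip": 60}, {"dx": 0.2, "dy": 0, "dz": 0, "spin": 0, "grip": 60}, {"dx": 0.2, "dy": 0, "dz": 0, "spin": 0, "grip": 60}, {"dx": 0.2, "dy": 0, "dz": 0, "spin": 0, "grip": 60}, {"dx": 0.2, "dy": 0, "dz": 0, "spin": 0, "grip": 60}, {"dx": 0.2, "dy": 0, "dz": 0, "spin": 0, "grip": 60}, {"dx": 0.2, "dy": 0, "dz": 0, "spin": 0, "grip": 60}])

```text
time_s: 55.03
tcp_pos: [0.6036, -0.0381, 0.1145]
eef_rot: [-180.0, -0.3, -175.5]
contact_force: [-10.8, 0.2, 9.5]
gripper_width: 0.0597
```

Emit:
servo_tool(targets=[{"dx": 0.05, "dy": 0, "dz": 0, "spin": 0, "grip": 60}, {"dx": 0.1, "dy": 0, "dz": 0, "spin": 0, "grip": 60}, {"dx": 0.15, "dy": 0, "dz": 0, "spin": 0, "grip": 60}, {"dx": 0.2, "dy": 0, "dz": 0, "spin": 0, "grip": 60}, {"dx": 0.2, "dy": 0, "dz": 0, "spin": 0, "grip": 60}, {"dx": 0.2, "dy": 0, "dz": 0, "spin": 0, "grip": 60}, {"dx": 0.2, "dy": 0, "dz": 0, "spin": 0, "grip": 60}, {"dx": 0.2, "dy": 0, "dz": 0, "spin": 0, "grip": 60}, {"dx": 0.2, "dy": 0, "dz": 0, "spin": 0, "grip": 60}, {"dx": 0.2, "dy": 0, "dz": 0, "spin": 0, "grip": 60}])

```text
time_s: 55.87
tcp_pos: [0.6037, -0.0382, 0.1145]
eef_rot: [-180.0, -0.5, -175.5]
contact_force: [-17.8, 1.8, 14.5]
gripper_width: 0.0596
```

Emit:
servo_tool(targets=[{"dx": -0.2, "dy": 0, "dz": 0, "spin": 0, "grip": 60}, {"dx": -0.25, "dy": 0.05, "dz": 0, "spin": 0, "grip": 60}, {"dx": -0.25, "dy": 0.1, "dz": 0, "spin": 0, "grip": 60}, {"dx": -0.25, "dy": 0.15, "dz": 0, "spin": 0, "grip": 60}, {"dx": -0.25, "dy": 0.2, "dz": 0, "spin": 0, "grip": 60}, {"dx": -0.25, "dy": 0.25, "dz": 0, "spin": 0, "grip": 60}, {"dx": -0.25, "dy": 0.3, "dz": 0, "spin": 0, "grip": 60}, {"dx": -0.25, "dy": 0.3, "dz": 0, "spin": 0, "grip": 60}, {"dx": -0.25, "dy": 0.3, "dz": 0, "spin": 0, "grip": 60}, {"dx": -0.25, "dy": 0.3, "dz": 0, "spin": 0, "grip": 60}])

```text
time_s: 56.7
tcp_pos: [0.6035, -0.0371, 0.1145]
eef_rot: [-179.8, -0.3, -175.6]
contact_force: [-6.7, -10.1, 6.4]
gripper_width: 0.0595
```

```bash
python3 -c "
from h import *
s=r.get_state();print(s['time_s'],s['tcp_pos'],s['contact_force'],s['moment'],s['eef_rot'],s['gripper_width'])"
```

```text
56.7 [ 0.6035399  -0.03714683  0.11447625] [ -6.66016521 -10.13460669   6.39902617] [-3.63928621  2.35392644 -0.49084562] [-179.83744866   -0.32635793 -175.61797136] 0.059529535582239
```

Emit:
servo_tool(targets=[{"dx": 0, "dy": 0.05, "dz": 0, "spin": 0, "grip": 60}, {"dx": 0, "dy": 0.1, "dz": 0, "spin": 0, "grip": 60}, {"dx": 0, "dy": 0.15, "dz": 0, "spin": 0, "grip": 60}, {"dx": 0, "dy": 0.2, "dz": 0, "spin": 0, "grip": 60}, {"dx": 0, "dy": 0.2, "dz": 0, "spin": 0, "grip": 60}, {"dx": 0, "dy": 0.2, "dz": 0, "spin": 0, "grip": 60}, {"dx": 0, "dy": 0.2, "dz": 0, "spin": 0, "grip": 60}, {"dx": 0, "dy": 0.2, "dz": 0, "spin": 0, "grip": 60}, {"dx": 0, "dy": 0.2, "dz": 0, "spin": 0, "grip": 60}, {"dx": 0, "dy": 0.2, "dz": 0, "spin": 0, "grip": 60}])

```text
time_s: 57.53
tcp_pos: [0.6034, -0.0353, 0.1145]
eef_rot: [-179.8, -0.3, -175.6]
contact_force: [-6.4, -11.2, 6.5]
gripper_width: 0.06
```

```bash
python3 -c "
from h import *
s=r.get_state();print(s['time_s'],s['tcp_pos'],s['contact_force'],s['moment'],s['eef_rot'],s['gripper_width'])"
```

```text
57.5333 [ 0.60340343 -0.0352712   0.11450268] [ -6.43150615 -11.15024709   6.49763033] [-3.81760803  2.58507633 -0.55646038] [-179.83105611   -0.33803914 -175.62986771] 0.05997874380559969
```

Emit:
servo_tool(targets=[{"dx": 0, "dy": 0.05, "dz": 0, "spin": 0, "grip": 60}, {"dx": 0, "dy": 0.1, "dz": 0, "spin": 0, "grip": 60}, {"dx": 0, "dy": 0.15, "dz": 0, "spin": 0, "grip": 60}, {"dx": 0, "dy": 0.2, "dz": 0, "spin": 0, "grip": 60}, {"dx": 0, "dy": 0.2, "dz": 0, "spin": 0, "grip": 60}, {"dx": 0, "dy": 0.2, "dz": 0, "spin": 0, "grip": 60}, {"dx": 0, "dy": 0.2, "dz": 0, "spin": 0, "grip": 60}, {"dx": 0, "dy": 0.2, "dz": 0, "spin": 0, "grip": 60}, {"dx": 0, "dy": 0.2, "dz": 0, "spin": 0, "grip": 60}, {"dx": 0, "dy": 0.2, "dz": 0, "spin": 0, "grip": 60}])

```text
time_s: 58.37
tcp_pos: [0.6032, -0.0344, 0.1144]
eef_rot: [-179.8, -0.4, -175.6]
contact_force: [-5.7, -16.0, 5.8]
gripper_width: 0.0598
```

```bash
python3 -c "
from h import *
s=r.get_state();print(s['time_s'],s['tcp_pos'],s['contact_force'],s['moment'],s['eef_rot'],s['gripper_width'])
im,c=look('w19.png',(('plate1',.14),('board',.12)))"
```

```text
58.3667 [ 0.60324328 -0.0343565   0.11443056] [ -5.68205156 -16.01544653   5.81252707] [-5.62124382  2.24162324 -0.53467363] [-179.75928396   -0.37762212 -175.63868139] 0.05983811938479904
58.4167 [ 0.6033 -0.0343  0.1145] [-179.76   -0.38 -175.64]
plate1 0.93 [243. 287. 397. 296.] (588.9, -35.5, 55.0, 2.4, -86.2)
plate1 0.88 [245. 284. 392. 291.] (587.0, -35.8, 53.0, 2.0, -86.1)
plate1 0.76 [243. 295. 398. 301.] (590.6, -35.6, 56.2, 1.2, -85.6)
plate1 0.65 [237. 298. 404. 387.] (619.8, -33.5, 60.3, 14.6, -85.5)
board 0.66 [247. 271. 394. 287.] (590.5, -35.7, 59.8, 6.5, -85.6)
```

Emit:
servo_tool(targets=[{"dx": 0, "dy": 0.05, "dz": 0, "spin": 0.003, "grip": 60}, {"dx": 0, "dy": 0.1, "dz": 0, "spin": 0.006, "grip": 60}, {"dx": 0, "dy": 0.15, "dz": 0, "spin": 0.006, "grip": 60}, {"dx": 0, "dy": 0.15, "dz": 0, "spin": 0.006, "grip": 60}, {"dx": 0, "dy": 0.15, "dz": 0, "spin": 0.006, "grip": 60}, {"dx": 0, "dy": 0.15, "dz": 0, "spin": 0.006, "grip": 60}, {"dx": 0, "dy": 0.15, "dz": 0, "spin": 0.006, "grip": 60}, {"dx": 0, "dy": 0.15, "dz": 0, "spin": 0.006, "grip": 60}, {"dx": 0, "dy": 0.15, "dz": 0, "spin": 0.006, "grip": 60}, {"dx": 0, "dy": 0.15, "dz": 0, "spin": 0.006, "grip": 60}])

```text
time_s: 59.35
tcp_pos: [0.603, -0.0343, 0.1143]
eef_rot: [-179.7, -0.4, -175.3]
contact_force: [-4.1, -23.7, 4.8]
gripper_width: 0.0597
```

```bash
python3 -c "
from h import *
s=r.get_state();print(s['time_s'],s['tcp_pos'],s['contact_force'],s['moment'],s['eef_rot'],s['gripper_width'])"
```

```text
59.35 [ 0.60304149 -0.0342596   0.1143028 ] [ -4.08072182 -23.65042866   4.77548315] [-8.21490018  1.74561719 -0.75427319] [-179.66918071   -0.42997908 -175.33403949] 0.059725378263501196
```

Emit:
servo_tool(targets=[{"dx": 0, "dy": -0.3, "dz": 0, "spin": 0, "grip": 60}, {"dx": 0, "dy": -0.5, "dz": 0, "spin": 0, "grip": 60}, {"dx": 0, "dy": -0.5, "dz": 0, "spin": 0, "grip": 60}, {"dx": 0, "dy": -0.5, "dz": 0, "spin": 0, "grip": 90}, {"dx": 0, "dy": -0.5, "dz": 0, "spin": 0, "grip": 90}, {"dx": 0, "dy": -0.5, "dz": 0, "spin": 0, "grip": 90}, {"dx": 0, "dy": -0.5, "dz": 0, "spin": 0, "grip": 90}, {"dx": 0, "dy": -0.5, "dz": 1.5, "spin": 0, "grip": 90}, {"dx": 0, "dy": -0.5, "dz": 4, "spin": 0, "grip": 90}, {"dx": 0, "dy": -0.5, "dz": 6.5, "spin": 0, "grip": 90}])

```text
time_s: 60.18
tcp_pos: [0.6058, -0.0338, 0.1796]
eef_rot: [-180.0, -0.1, -175.2]
contact_force: [1.0, 0.7, 0.5]
gripper_width: 0.0789
```

Emit:
servo_tool(targets=[{"dx": -1.5, "dy": -0.1, "dz": 0.5, "spin": 0, "grip": 0}, {"dx": -3, "dy": -0.2, "dz": 0.5, "spin": 0, "grip": 0}, {"dx": -4.5, "dy": -0.3, "dz": 0.5, "spin": 0, "grip": 0}, {"dx": -4.5, "dy": -0.3, "dz": 0.5, "spin": 0, "grip": 0}, {"dx": -4.5, "dy": -0.3, "dz": 0.5, "spin": 0, "grip": 0}, {"dx": -4.5, "dy": -0.3, "dz": 0.5, "spin": 0, "grip": 0}, {"dx": -4.5, "dy": -0.3, "dz": 0.5, "spin": 0, "grip": 0}, {"dx": -4.5, "dy": -0.3, "dz": 0.5, "spin": 0, "grip": 0}, {"dx": -4.5, "dy": -0.3, "dz": 0.5, "spin": 0, "grip": 0}, {"dx": -4.5, "dy": -0.3, "dz": 0.5, "spin": 0, "grip": 0}])

```text
time_s: 61.02
tcp_pos: [0.5614, -0.0368, 0.1844]
eef_rot: [-180.0, -0.0, -175.2]
contact_force: [-0.2, -0.7, 0.6]
gripper_width: 0.0177
```

```bash
python3 -c "
from h import *
im,c=look('w20.png',(('plate1',.14),('board',.12)))
g=cv2.cvtColor(im,cv2.COLOR_BGR2HSV)
" ; ls -la pics/w20.png
```

```text
61.0667 [ 0.5614 -0.0368  0.1845] [-1.7999e+02 -2.0000e-02 -1.7517e+02]
plate1 0.48 [294. 308. 342. 313.] (585.8, -35.1, 22.9, 2.4, -85.2)
board 0.79 [299. 301. 341. 308.] (590.3, -34.7, 25.0, 6.6, -85.2)
-rw-r--r-- 1 agent agent 294926 Dec  4 21:59 pics/w20.png
```

Emit:
servo_tool(targets=[{"dx": 0, "dy": 0, "dz": -2, "spin": 0, "grip": 0}, {"dx": 0, "dy": 0, "dz": -4.5, "spin": 0, "grip": 0}, {"dx": 0, "dy": 0, "dz": -6.5, "spin": 0, "grip": 0}, {"dx": 0, "dy": 0, "dz": -7, "spin": 0, "grip": 0}, {"dx": 0, "dy": 0, "dz": -7.1, "spin": 0, "grip": 0}, {"dx": 0.5, "dy": 0.05, "dz": -7.1, "spin": 0, "grip": 0}, {"dx": 1, "dy": 0.1, "dz": -7.1, "spin": 0, "grip": 0}, {"dx": 1.4, "dy": 0.1, "dz": -7.1, "spin": 0, "grip": 0}, {"dx": 1.6, "dy": 0.15, "dz": -7.1, "spin": 0, "grip": 0}, {"dx": 1.8, "dy": 0.15, "dz": -7.1, "spin": 0, "grip": 0}])

```text
time_s: 62.0
tcp_pos: [0.5792, -0.0352, 0.1143]
eef_rot: [180.0, -0.0, -175.2]
contact_force: [-6.3, 0.9, 3.5]
gripper_width: 0.0003
```

Emit:
servo_tool(targets=[{"dx": 0.05, "dy": 0, "dz": 0, "spin": 0, "grip": 0}, {"dx": 0.1, "dy": 0, "dz": 0, "spin": 0, "grip": 0}, {"dx": 0.15, "dy": 0, "dz": 0, "spin": 0, "grip": 0}, {"dx": 0.2, "dy": 0, "dz": 0, "spin": 0, "grip": 0}, {"dx": 0.25, "dy": 0, "dz": 0, "spin": 0, "grip": 0}, {"dx": 0.3, "dy": 0, "dz": 0, "spin": 0, "grip": 0}, {"dx": 0.35, "dy": 0, "dz": 0, "spin": 0, "grip": 0}, {"dx": 0.4, "dy": 0, "dz": 0, "spin": 0, "grip": 0}, {"dx": 0.4, "dy": 0, "dz": 0, "spin": 0, "grip": 0}, {"dx": 0.4, "dy": 0, "dz": 0, "spin": 0, "grip": 0}])

```text
time_s: 62.83
tcp_pos: [0.5799, -0.036, 0.1132]
eef_rot: [-180.0, -0.3, -175.2]
contact_force: [-11.3, 0.6, 6.4]
gripper_width: 0.0004
```

Emit:
servo_tool(targets=[{"dx": 0.05, "dy": 0, "dz": 0, "spin": 0, "grip": 0}, {"dx": 0.1, "dy": 0, "dz": 0, "spin": 0, "grip": 0}, {"dx": 0.15, "dy": 0, "dz": 0, "spin": 0, "grip": 0}, {"dx": 0.2, "dy": 0, "dz": 0, "spin": 0, "grip": 0}, {"dx": 0.25, "dy": 0, "dz": 0, "spin": 0, "grip": 0}, {"dx": 0.3, "dy": 0, "dz": 0, "spin": 0, "grip": 0}, {"dx": 0.3, "dy": 0, "dz": 0, "spin": 0, "grip": 0}, {"dx": 0.3, "dy": 0, "dz": 0, "spin": 0, "grip": 0}, {"dx": 0.3, "dy": 0, "dz": 0, "spin": 0, "grip": 0}, {"dx": 0.3, "dy": 0, "dz": 0, "spin": 0, "grip": 0}])

```text
time_s: 63.67
tcp_pos: [0.5821, -0.0363, 0.1131]
eef_rot: [-180.0, -0.4, -175.2]
contact_force: [-12.7, -0.2, 8.3]
gripper_width: 0.0002
```

Emit:
servo_tool(targets=[{"dx": -0.2, "dy": 0, "dz": 0.2, "spin": 0, "grip": 0}, {"dx": -0.2, "dy": 0, "dz": 0.2, "spin": 0, "grip": 0}, {"dx": 0, "dy": 0, "dz": 0.2, "spin": 0, "grip": 0}, {"dx": 0.05, "dy": 0, "dz": 0.2, "spin": 0, "grip": 0}, {"dx": 0.1, "dy": 0, "dz": 0.2, "spin": 0, "grip": 0}, {"dx": 0.15, "dy": 0, "dz": 0.2, "spin": 0, "grip": 0}, {"dx": 0.2, "dy": 0, "dz": 0.2, "spin": 0, "grip": 0}, {"dx": 0.2, "dy": 0, "dz": 0.2, "spin": 0, "grip": 0}, {"dx": 0.2, "dy": 0, "dz": 0.2, "spin": 0, "grip": 0}, {"dx": 0.2, "dy": 0, "dz": 0.2, "spin": 0, "grip": 0}])

```text
time_s: 64.5
tcp_pos: [0.5821, -0.0362, 0.1145]
eef_rot: [-180.0, -0.6, -175.2]
contact_force: [-19.9, 1.4, 10.0]
gripper_width: 0.0
```

Emit:
servo_tool(targets=[{"dx": 0.05, "dy": 0, "dz": 0, "spin": 0, "grip": 0}, {"dx": 0.1, "dy": 0, "dz": 0, "spin": 0, "grip": 0}, {"dx": 0.15, "dy": 0, "dz": 0, "spin": 0, "grip": 0}, {"dx": 0.2, "dy": 0, "dz": 0, "spin": 0, "grip": 0}, {"dx": 0.2, "dy": 0, "dz": 0, "spin": 0, "grip": 0}, {"dx": 0.2, "dy": 0, "dz": 0, "spin": 0, "grip": 0}, {"dx": 0.2, "dy": 0, "dz": 0, "spin": 0, "grip": 0}, {"dx": 0.2, "dy": 0, "dz": 0, "spin": 0, "grip": 0}, {"dx": 0.2, "dy": 0, "dz": 0, "spin": 0, "grip": 0}, {"dx": 0.2, "dy": 0, "dz": 0, "spin": 0, "grip": 0}])

```text
time_s: 65.33
tcp_pos: [0.5821, -0.0364, 0.1139]
eef_rot: [-180.0, -0.9, -175.3]
contact_force: [-25.3, 1.9, 12.0]
gripper_width: 0.0004
```

Emit:
servo_tool(targets=[{"dx": 0.05, "dy": 0, "dz": 0, "spin": 0, "grip": 0}, {"dx": 0.1, "dy": 0, "dz": 0, "spin": 0, "grip": 0}, {"dx": 0.15, "dy": 0, "dz": 0, "spin": 0, "grip": 0}, {"dx": 0.2, "dy": 0, "dz": 0, "spin": 0, "grip": 0}, {"dx": 0.2, "dy": 0, "dz": 0, "spin": 0, "grip": 0}, {"dx": 0.2, "dy": 0, "dz": 0, "spin": 0, "grip": 0}, {"dx": 0.2, "dy": 0, "dz": 0, "spin": 0, "grip": 0}, {"dx": 0.2, "dy": 0, "dz": 0, "spin": 0, "grip": 0}, {"dx": 0.2, "dy": 0, "dz": 0, "spin": 0, "grip": 0}, {"dx": 0.2, "dy": 0, "dz": 0, "spin": 0, "grip": 0}])

```text
time_s: 66.17
tcp_pos: [0.5821, -0.0367, 0.1135]
eef_rot: [-180.0, -1.1, -175.3]
contact_force: [-31.1, 3.0, 15.2]
gripper_width: 0.0004
```

Emit:
servo_tool(targets=[{"dx": -0.4, "dy": 0, "dz": 0, "spin": 0, "grip": 0}, {"dx": -0.8, "dy": 0, "dz": 0, "spin": 0, "grip": 0}, {"dx": -1.3, "dy": 0, "dz": 0, "spin": 0, "grip": 0}, {"dx": -2, "dy": -0.1, "dz": 0, "spin": 0, "grip": 0}, {"dx": -2.5, "dy": -0.1, "dz": 1, "spin": 0, "grip": 0}, {"dx": -2.5, "dy": -0.1, "dz": 4, "spin": 0, "grip": 0}, {"dx": -2.5, "dy": -0.1, "dz": 7.5, "spin": 0, "grip": 0}, {"dx": -2.5, "dy": -0.1, "dz": 11, "spin": 0, "grip": 0}, {"dx": -2.5, "dy": -0.1, "dz": 14.5, "spin": 0, "grip": 0}, {"dx": -2.5, "dy": -0.1, "dz": 18, "spin": 0, "grip": 0}])

```text
time_s: 67.0
tcp_pos: [0.5671, -0.0363, 0.299]
eef_rot: [180.0, 0.1, -175.2]
contact_force: [1.7, 0.4, 0.3]
gripper_width: 0.0003
```

Emit:
servo_tool(targets=[{"dx": 2, "dy": 0, "dz": 2, "spin": 0, "grip": 0}, {"dx": 5, "dy": 0.2, "dz": 3, "spin": 0, "grip": 0}, {"dx": 7, "dy": 0.3, "dz": 3, "spin": 0, "grip": 0}, {"dx": 8, "dy": 0.4, "dz": 3, "spin": 0, "grip": 0}, {"dx": 8, "dy": 0.4, "dz": 3, "spin": 0, "grip": 0}, {"dx": 8, "dy": 0.4, "dz": 3, "spin": 0, "grip": 0}, {"dx": 8, "dy": 0.4, "dz": 3, "spin": 0, "grip": 0}, {"dx": 8, "dy": 0.4, "dz": 3, "spin": 0, "grip": 0}, {"dx": 8, "dy": 0.4, "dz": 3, "spin": 0, "grip": 0}, {"dx": 8, "dy": 0.4, "dz": 3, "spin": 0, "grip": 0}])

```text
time_s: 67.83
tcp_pos: [0.6468, -0.0323, 0.3263]
eef_rot: [180.0, 0.0, -175.2]
contact_force: [0.6, -0.4, -0.1]
gripper_width: 0.0005
```

```bash
python3 -c "
from h import *
im,c=look('w21.png',(('plate1',.14),('board',.12)))
np.savez('w21.npz',K=c[0],k=c[1],E=c[2])
t,ct=look('t21.png',(('plate1',.14),),'top')
S,cs=snap('scene','s21.png')
a=cv2.resize(im[120:280,210:430],(440,320),interpolation=2); b=cv2.resize(S[175:255,220:330],(440,320),interpolation=2)
cv2.imwrite('pics/m21.png',np.vstack([cv2.resize(im[130:275,180:460],(790,409),interpolation=2),np.hstack([cv2.resize(S[180:250,215:345],(395,190),interpolation=2),cv2.resize(t[150:290,300:440],(395,190),interpolation=2)])]))
"
```

```text
67.8833 [ 0.6469 -0.0323  0.3262] [ 1.7999e+02  3.0000e-02 -1.7516e+02]
plate1 0.83 [287. 158. 358. 256.] (637.3, -33.4, 87.2, 61.4, 4.8)
plate1 0.56 [176.   2. 464. 355.] (595.6, -35.9, 262.2, 242.8, -85.2)
68.0333 [ 0.6471 -0.0323  0.326 ] [ 1.8000e+02  2.0000e-02 -1.7517e+02]
plate1 0.75 [343. 179. 368. 226.] (626.9, -35.1, 74.2, 59.8, 4.5)
plate1 0.71 [114. 225. 158. 253.] (549.7, 582.3, 119.0, 57.7, -75.0)
```

View pics/m21.png

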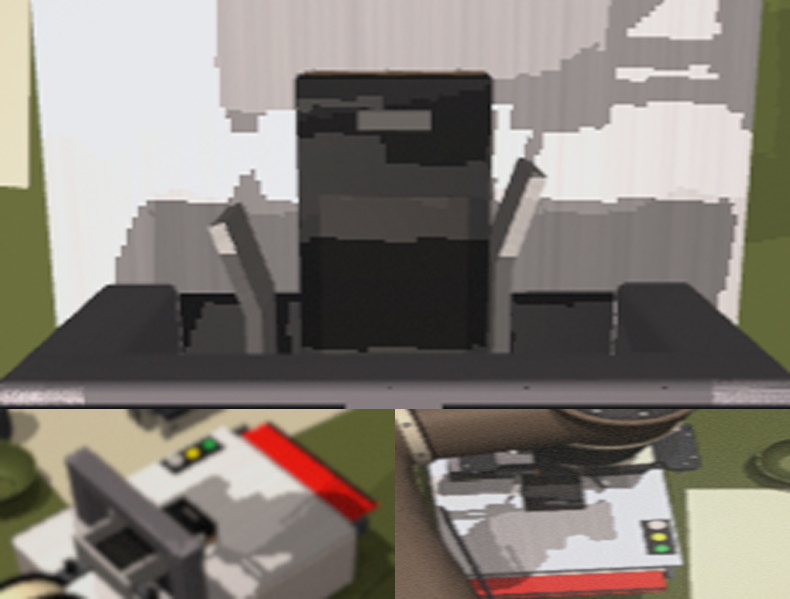

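The picture shows all layers flush, square and touching the side guide at (490,260), with the far end under the arch. The front edge at row 72 is even, with only a hair of board showing. Next is the start bar.

Emit:
servo_tool(targets=[{"dx": -3, "dy": -0.2, "dz": 0, "spin": 0, "grip": 0}, {"dx": -6.5, "dy": -0.5, "dz": 0, "spin": 0, "grip": 0}, {"dx": -10, "dy": -0.8, "dz": 0, "spin": 0, "grip": 0}, {"dx": -13.5, "dy": -1.1, "dz": -1, "spin": 0, "grip": 0}, {"dx": -17, "dy": -1.4, "dz": -3, "spin": 0, "grip": 0}, {"dx": -20, "dy": -1.6, "dz": -6, "spin": 0, "grip": 0}, {"dx": -21.4, "dy": -1.7, "dz": -9, "spin": 0, "grip": 0}, {"dx": -21.4, "dy": -1.7, "dz": -12, "spin": 0, "grip": 0}, {"dx": -21.4, "dy": -1.7, "dz": -13.5, "spin": 0, "grip": 0}, {"dx": -21.4, "dy": -1.7, "dz": -13.5, "spin": 0, "grip": 0}])

```text
time_s: 68.97
tcp_pos: [0.4309, -0.0497, 0.188]
eef_rot: [-180.0, -0.3, -175.2]
contact_force: [-1.1, 0.5, -0.0]
gripper_width: 0.0003
```

```bash
python3 -c "
from h import *
im,c=look('w22.png',(('start_bar',.104),))
h=cv2.cvtColor(im,cv2.COLOR_BGR2HSV)
red=((h[...,0]<8)|(h[...,0]>172))&(h[...,1]>150)&(h[...,2]>60)
red[275:]=0
ys,xs=np.nonzero(red); print(xs.min(),xs.max(),ys.min(),ys.max())
for row in (ys.min()+8,(ys.min()+ys.max())//2,ys.max()-8):
    q=xs[ys==row]; w=toworld([[q.min(),row],[q.max(),row]],.104,c); print(row,q.min(),q.max(),w.round(4)[:,:2].tolist(),w.mean(0).round(4))
"
```

```text
69.0167 [ 0.4324 -0.0496  0.1901] [-1.7996e+02 -1.4000e-01 -1.7516e+02]
start_bar 0.74 [160. 222. 474. 286.] (434.4, -50.5, 194.1, 40.4, -85.5)
165 472 225 274
233 165 471 [[0.4278, -0.1482], [0.4118, 0.0444]] [ 0.4198 -0.0519  0.104 ]
249 167 470 [[0.4382, -0.1471], [0.4222, 0.0456]] [ 0.4302 -0.0507  0.104 ]
266 168 469 [[0.4496, -0.1466], [0.4335, 0.047]] [ 0.4415 -0.0498  0.104 ]
```

Emit:
servo_tool(targets=[{"dx": 0, "dy": -0.1, "dz": -3, "spin": 0, "grip": 0}, {"dx": 0, "dy": -0.1, "dz": -5.5, "spin": 0, "grip": 0}, {"dx": 0, "dy": -0.1, "dz": -7.2, "spin": 0, "grip": 0}, {"dx": 0, "dy": -0.1, "dz": -8, "spin": 0, "grip": 0}, {"dx": 0, "dy": -0.1, "dz": -8.3, "spin": 0, "grip": 0}, {"dx": 0, "dy": -0.1, "dz": -8.6, "spin": 0, "grip": 0}, {"dx": 0, "dy": -0.1, "dz": -8.8, "spin": 0, "grip": 0}, {"dx": 0, "dy": -0.1, "dz": -9, "spin": 0, "grip": 0}, {"dx": 0, "dy": -0.1, "dz": -9.2, "spin": 0, "grip": 0}, {"dx": 0, "dy": -0.1, "dz": -9.4, "spin": 0, "grip": 0}])

```text
time_s: 69.9
tcp_pos: [0.4338, -0.0503, 0.099]
eef_rot: [-180.0, 0.1, -175.1]
contact_force: [-15.9, 4.4, 39.0]
gripper_width: 0.0005
```

Emit:
servo_tool(targets=[{"dx": 0, "dy": 0, "dz": -0.1, "spin": 0, "grip": 0}, {"dx": 0, "dy": 0, "dz": -0.2, "spin": 0, "grip": 0}, {"dx": 0, "dy": 0, "dz": -0.2, "spin": 0, "grip": 0}, {"dx": 0, "dy": 0, "dz": -0.2, "spin": 0, "grip": 0}, {"dx": 0, "dy": 0, "dz": -0.2, "spin": 0, "grip": 0}, {"dx": 0, "dy": 0, "dz": -0.2, "spin": 0, "grip": 0}, {"dx": 0, "dy": 0, "dz": -0.2, "spin": 0, "grip": 0}, {"dx": 0, "dy": 0, "dz": -0.2, "spin": 0, "grip": 0}, {"dx": 0, "dy": 0, "dz": -0.2, "spin": 0, "grip": 0}, {"dx": 0, "dy": 0, "dz": -0.2, "spin": 0, "grip": 0}])

```text
time_s: 70.73
tcp_pos: [0.4339, -0.0504, 0.0989]
eef_rot: [-180.0, 0.1, -175.1]
contact_force: [-19.7, 4.4, 43.4]
gripper_width: 0.0003
```

Emit:
servo_tool(targets=[{"dx": 0, "dy": 0, "dz": -0.1, "spin": 0, "grip": 0}, {"dx": 0, "dy": 0, "dz": -0.15, "spin": 0, "grip": 0}, {"dx": 0, "dy": 0, "dz": -0.15, "spin": 0, "grip": 0}, {"dx": 0, "dy": 0, "dz": -0.15, "spin": 0, "grip": 0}, {"dx": 0, "dy": 0, "dz": -0.15, "spin": 0, "grip": 0}, {"dx": 0, "dy": 0, "dz": -0.15, "spin": 0, "grip": 0}, {"dx": 0, "dy": 0, "dz": -0.15, "spin": 0, "grip": 0}, {"dx": 0, "dy": 0, "dz": -0.15, "spin": 0, "grip": 0}, {"dx": 0, "dy": 0, "dz": -0.15, "spin": 0, "grip": 0}, {"dx": 0, "dy": 0, "dz": -0.15, "spin": 0, "grip": 0}])

```text
time_s: 71.57
tcp_pos: [0.434, -0.0504, 0.0985]
eef_rot: [-180.0, 0.2, -175.1]
contact_force: [-24.5, 5.7, 58.3]
gripper_width: 0.0004
```

```bash
python3 -c "
from h import *
s=r.get_state();print(s['time_s'],s['tcp_pos'],s['contact_force'],s['moment'],s['eef_rot'],s['gripper_width'])
im,c=look('w23.png',(('start_bar',.104),))
h=cv2.cvtColor(im,cv2.COLOR_BGR2HSV)
red=((h[...,0]<8)|(h[...,0]>172))&(h[...,1]>150)&(h[...,2]>60);red[275:]=0
ys,xs=np.nonzero(red); print(xs.min(),xs.max(),ys.min(),ys.max())
for x in np.linspace(xs.min()+15,xs.max()-15,6).astype(int): print(x,ys[xs==x].min(),ys[xs==x].max())
p=topix(m2w([[-204,y,104] for y in(-90,90)],np.array([.6187,-.0345]),4.7),c);q=topix(m2w([[-204,y,104-8.8] for y in(-90,90)],np.array([.6187,-.0345]),4.7),c);print(p,q)
"
```

```text
71.5667 [ 0.43398616 -0.05041084  0.09846802] [-24.45364828   5.74563477  58.30568332] [2.27791566 8.83702732 0.06196633] [-1.79960148e+02  1.69030300e-01 -1.75061192e+02] 0.0003625041544840222
71.6167 [ 0.434  -0.0504  0.0985] [-1.7996e+02  1.7000e-01 -1.7506e+02]
start_bar 0.79 [ 89. 256. 548. 365.] (424.0, -51.2, 188.4, 26.0, -85.1)
97 546 257 274
112 257 264
195 257 264
279 257 264
363 257 264
447 257 264
531 257 264
[[101.60416032 264.58831712]
 [542.94363457 266.08390779]] [[112.47138452 258.21831499]
 [531.8025092  259.63911948]]
```

The bar is on its stop and level: its edge sits at row 257 all the way across. I'll ease the force a little and hold on.

Emit:
servo_tool(targets=[{"dx": 0, "dy": 0, "dz": 0.1, "spin": 0, "grip": 0}, {"dx": 0, "dy": 0, "dz": 0.2, "spin": 0, "grip": 0}, {"dx": 0, "dy": 0, "dz": 0.2, "spin": 0, "grip": 0}, {"dx": 0, "dy": 0, "dz": 0.2, "spin": 0, "grip": 0}, {"dx": 0, "dy": 0, "dz": 0.2, "spin": 0, "grip": 0}, {"dx": 0, "dy": 0, "dz": 0.2, "spin": 0, "grip": 0}, {"dx": 0, "dy": 0, "dz": 0.2, "spin": 0, "grip": 0}, {"dx": 0, "dy": 0, "dz": 0.2, "spin": 0, "grip": 0}, {"dx": 0, "dy": 0, "dz": 0.2, "spin": 0, "grip": 0}, {"dx": 0, "dy": 0, "dz": 0.2, "spin": 0, "grip": 0}])

```text
time_s: 72.5
tcp_pos: [0.4338, -0.0504, 0.099]
eef_rot: [-180.0, 0.1, -175.1]
contact_force: [-17.0, 3.6, 39.0]
gripper_width: 0.001
```

Emit:
servo_tool(targets=[{"dx": 0, "dy": 0, "dz": 0, "spin": 0, "grip": 0}, {"dx": 0, "dy": 0, "dz": 0, "spin": 0, "grip": 0}, {"dx": 0, "dy": 0, "dz": 0, "spin": 0, "grip": 0}, {"dx": 0, "dy": 0, "dz": 0, "spin": 0, "grip": 0}, {"dx": 0, "dy": 0, "dz": 0, "spin": 0, "grip": 0}, {"dx": 0, "dy": 0, "dz": 0, "spin": 0, "grip": 0}, {"dx": 0, "dy": 0, "dz": 0, "spin": 0, "grip": 0}, {"dx": 0, "dy": 0, "dz": 0, "spin": 0, "grip": 0}, {"dx": 0, "dy": 0, "dz": 0, "spin": 0, "grip": 0}, {"dx": 0, "dy": 0, "dz": 0, "spin": 0, "grip": 0}])

```text
time_s: 73.33
tcp_pos: [0.4338, -0.0503, 0.099]
eef_rot: [-180.0, 0.1, -175.1]
contact_force: [-16.2, 4.7, 39.1]
gripper_width: 0.0002
```

Emit:
servo_tool(targets=[{"dx": 0, "dy": 0, "dz": 0, "spin": 0, "grip": 0}, {"dx": 0, "dy": 0, "dz": 0, "spin": 0, "grip": 0}, {"dx": 0, "dy": 0, "dz": 0, "spin": 0, "grip": 0}, {"dx": 0, "dy": 0, "dz": 0, "spin": 0, "grip": 0}, {"dx": 0, "dy": 0, "dz": 0, "spin": 0, "grip": 0}, {"dx": 0, "dy": 0, "dz": 0, "spin": 0, "grip": 0}, {"dx": 0, "dy": 0, "dz": 0, "spin": 0, "grip": 0}, {"dx": 0, "dy": 0, "dz": 0, "spin": 0, "grip": 0}, {"dx": 0, "dy": 0, "dz": 0, "spin": 0, "grip": 0}, {"dx": 0, "dy": 0, "dz": 0, "spin": 0, "grip": 0}])

```text
time_s: 74.17
tcp_pos: [0.4338, -0.0503, 0.099]
eef_rot: [-180.0, 0.1, -175.1]
contact_force: [-16.3, 3.6, 39.7]
gripper_width: 0.0005
```

```bash
python3 -c "
from h import *
im,c=look('w24.png',())
h=cv2.cvtColor(im,cv2.COLOR_BGR2HSV)
red=((h[...,0]<8)|(h[...,0]>172))&(h[...,1]>150)&(h[...,2]>60);red[275:]=0
ys,xs=np.nonzero(red); print(xs.min(),xs.max(),ys.min())
for x in (112,279,531): print(x,ys[xs==x].min())
"
```

```text
74.2167 [ 0.4338 -0.0503  0.099 ] [-1.7998e+02  1.3000e-01 -1.7510e+02]
97 545 257
112 257
279 257
531 257
```

Emit:
servo_tool(targets=[{"dx": 0, "dy": 0, "dz": 0.3, "spin": 0, "grip": 0}, {"dx": 0, "dy": 0, "dz": 0.6, "spin": 0, "grip": 0}, {"dx": 0, "dy": 0, "dz": 1, "spin": 0, "grip": 0}, {"dx": 0, "dy": 0, "dz": 2, "spin": 0, "grip": 0}, {"dx": 0, "dy": 0, "dz": 4, "spin": 0, "grip": 0}, {"dx": 0, "dy": 0, "dz": 7, "spin": 0, "grip": 0}, {"dx": 0, "dy": 0, "dz": 10, "spin": 0, "grip": 0}, {"dx": 0, "dy": 0, "dz": 14, "spin": 0, "grip": 0}, {"dx": 0, "dy": 0, "dz": 18, "spin": 0, "grip": 0}, {"dx": 0, "dy": 0, "dz": 21, "spin": 0, "grip": 0}])

```text
time_s: 75.05
tcp_pos: [0.4337, -0.0505, 0.3097]
eef_rot: [180.0, 0.2, -175.2]
contact_force: [1.4, 0.3, 0.1]
gripper_width: 0.0003
```

Emit:
servo_tool(targets=[{"dx": 3, "dy": 0.2, "dz": 1, "spin": 0, "grip": 0}, {"dx": 6.5, "dy": 0.5, "dz": 2, "spin": 0, "grip": 0}, {"dx": 10, "dy": 0.8, "dz": 2, "spin": 0, "grip": 0}, {"dx": 13.5, "dy": 1.1, "dz": 2, "spin": 0, "grip": 0}, {"dx": 17, "dy": 1.4, "dz": 2, "spin": 0, "grip": 0}, {"dx": 20, "dy": 1.6, "dz": 2, "spin": 0, "grip": 0}, {"dx": 21.4, "dy": 1.7, "dz": 2, "spin": 0, "grip": 0}, {"dx": 21.4, "dy": 1.7, "dz": 2, "spin": 0, "grip": 0}, {"dx": 21.4, "dy": 1.7, "dz": 2, "spin": 0, "grip": 0}, {"dx": 21.4, "dy": 1.7, "dz": 2, "spin": 0, "grip": 0}])

```text
time_s: 75.88
tcp_pos: [0.6468, -0.0334, 0.3256]
eef_rot: [180.0, 0.0, -175.2]
contact_force: [0.1, 0.3, 0.3]
gripper_width: 0.0003
```

```bash
python3 -c "
from h import *
im,c=look('w25.png',(('plate1',.14),('board',.12)))
p=cv2.imread('pics/w21.png'); d=cv2.absdiff(im,p)[20:250,190:450].max(2); print('diff>40',(d>40).sum(), cv2.phaseCorrelate(*[cv2.cvtColor(a,6)[140:260,250:400].astype(np.float64) for a in(p,im)]))
h=cv2.cvtColor(im,cv2.COLOR_BGR2HSV)
t,_=look('t25.png',(('steel_cup',0),('gas_can',0),('enamel_bowl',0),('moka_pot',0),('titanium_mug',0)),'top')
z=cv2.imread('pics/top0.png'); print('cup/can diff',[(cv2.absdiff(t,z)[b:b2,a:a2].max(2)>45).mean().round(3) for a,b,a2,b2 in((240,168,264,190),(187,193,228,229),(431,171,463,204),(465,177,517,216),(473,302,515,330),(115,224,159,252))])
"
```

```text
75.9333 [ 0.6467 -0.0334  0.326 ] [ 1.7999e+02  4.0000e-02 -1.7517e+02]
plate1 0.91 [288. 154. 359. 256.] (636.8, -33.6, 87.9, 60.7, 4.8)
diff>40 1901 ((1.05440414156962, 0.10757134556781978), 0.9044475190620519)
76.0833 [ 0.6466 -0.0333  0.3263] [ 1.7999e+02  8.0000e-02 -1.7516e+02]
steel_cup 0.71 [312. 109. 403. 290.] (574.0, -46.5, 322.4, 260.9, 4.5)
gas_can 0.61 [187. 193. 225. 228.] (653.5, 415.7, 117.3, 109.4, 56.6)
moka_pot 0.84 [464. 178. 514. 216.] (697.0, -458.1, 149.7, 96.4, -73.1)
moka_pot 0.22 [326. 272. 393. 290.] (438.2, -67.6, 193.4, 47.7, -85.5)
titanium_mug 0.85 [474. 303. 514. 329.] (325.3, -459.4, 109.9, 69.4, 89.7)
titanium_mug 0.35 [187. 194. 229. 228.] (649.7, 419.1, 122.5, 110.4, 89.9)
cup/can diff [np.float64(0.589), np.float64(0.0), np.float64(0.0), np.float64(0.0), np.float64(0.091), np.float64(0.0)]
```

```bash
python3 -c "
from h import *
s,c=snap('scene','s26.png'); z=cv2.imread('pics/scene0.png'); d=cv2.absdiff(s,z).max(2)>45
for n,(a,b,e,f) in dict(cup=(285,307,312,336),mug=(275,134,290,158),can=(333,318,368,356),green=(391,369,442,409)).items(): print(n,d[b:f,a:e].mean().round(3))
print(r.get_state()['contact_force'].round(1)); print(r.close_job())"
```

```text
cup 0.0
mug 0.0
can 0.0
green 0.0
[-0.6 -0.9 -0.4]
the job is handed in; nothing more can be done
None
```

The griddle set is banded and the job is handed in, at about 76 s of the 210 s allowed. The hand-in gives no verdict, so what follows rests on my own checks.

**What I did**
- I laid the board on the table with all four black plates found on the bench on top of it. The green look-alike was left alone.
- The board was knocked aside once, after I had first laid it. I set the held plate down on the bench, re-laid the board and carried on.
- One plate grasp went over the plate's edge and was repeated lower down.
- I squeezed the pile square, slid it in under the arch to the back stop and pressed it to the side guide. A tap from the front with closed fingers finished the squaring.
- I pressed the start bar at its middle and held it down for about 4 s, then let it come up.

**What the checks showed**
- **Pile:** Before the press it looked flush and square against the side guide, and it met the back stop firmly at about 31 N. After the press its pose was unchanged to within about 1 mm.
- **Bar:** It lay level while down, with its edge on the same pixel row across the bar. I pushed harder than needed, 39 N for most of the hold and briefly 58 N with the fingertips, before easing off. I did not measure that it came fully up again.
- **Other gear:** The scene camera showed no change at the cup, mug, gas can or green plate, and the top camera none at the bowl or moka pot.
- **One disagreement:** The top camera showed changes at the steel cup and slightly at the mug. I put the cup's down to the arm blocking that view.

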